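# Clear the tube feeder and square the stray box section on the saw bed

## Task

A stray length of aluminium box section has dropped across the sloping tube feeder, behind its two yellow posts, and holds the copper tubes back. Lift it out so that all three tubes roll down to the red stop, set it down gently on the grey saw bed, standing on its narrow side as it stood in the feeder, and push it up square and flush against the blue fence, with its whole length on the bed. Leave the spray can, the hammer and the mug where they are.

Things in the scene. Friction and masses are not known exactly. Their poses are not given: they have to be found in the camera images.
- channel: Fixed sloping channel of the feeder. Origin: on its floor, mid-width, level with the posts' uphill faces, 90 mm above the bench. x uphill (0.5 rad slope, rising away from the robot), y across, z square off the floor, so leaning 0.5 rad back to the robot. Walls 14 mm high, y +-59 to +-67. Floor x -127 to 161. Yellow 10 mm posts on the walls at y +-63, x -10 to 0, tops z 80
- portal (a point): Middle of the upper crosswise steel roller of the blue portal over the channel, at channel x 105, z 155 mm; axes as the channel. Another roller at z 105; both 18 mm diameter. Portal legs at y +-75, 22 x 12 mm, up to z 166. A tool coming down vertically on the box section would strike the portal: come in along the channel's z axis (tilted about 29 deg)
- stop (a point): Middle of the top edge, uphill face, of the red end stop across the low end of the channel, at channel x -115, z 45 mm; axes as the channel. The three tubes come to rest against it one behind another, centres at channel x about -99, -67, -35
- bar_center (a point): Centre of the stray aluminium box section, loose, about 0.3 kg: 40 mm thick (own x), 160 long (own y), 60 high (own z). At the start it lies across the side walls against the posts, axes parallel to the channel's, centre at channel x 20, z 44, |y| < 10 mm. The first tube touches its uphill face below channel z 32: grip above that. It lifts out along the channel's z
- tube0_center (a point): Centre of a loose copper-coloured steel tube, 32 mm diameter, 110 mm long, lying across the channel (own y along the tube) uphill of the box section; it rolls down by itself when freed and comes to rest against the stop or the tube before it
- tube1_center (a point): Same, the second tube
- tube2_center (a point): Same, the third tube, uppermost
- bed: Saw bed, fixed: smooth, slippery (friction 0.2) grey plate 160 (x) x 280 (y) x 25 mm on the bench, origin at the centre of its underside, z up. Blue fence along its far side, 50 mm above the plate, 280 long; its face is at x 65 mm, parallel to y, x pointing to the fence (away from the robot, but for yaw). The box section is flush when its centre is at x 45, z 55 mm, length along y
- spray: Spray can with red label, 60 mm diameter, 170 mm high, loose, origin at the centre of its base; leave alone
- hammer: Hammer lying on the bench, loose, about 300 mm long along its x; leave alone
- mug: Blue mug, 80 mm diameter, 90 mm high, loose, origin at the centre of its base; leave alone
Not all that is in view belongs to the job. What is shaped like the part that bears tube2_center but purple or white is not meant. What is shaped like the part that bears bar_center but turquoise is not meant.

How it is judged:
By the outcome, as a careful person would: the job done as asked, in the order asked, and still so for the second after the job is handed in, with the robot touching nothing.
It also fails if it takes over 72 s, if anything falls off the work surface, if the arm or the gripper's body presses on something with over 40 N, if the wrist force passes 120 N, or if a joint passes its speed limit or range.

## Robot

A 6-joint arm with a two-finger parallel gripper is mounted at the origin on the work surface. World frame = base frame: x ahead of the robot, y to its left, z up, the work surface at z = 0. Lengths are in m, angles in degrees, forces in N, time in s.
With the tool pointing down it reaches from about 0.35 to 0.875 m from the base axis. Payload 4.2 kg.
Tool frame: the origin (TCP) lies on the centre line of the jaws, within the pads' length; the fingertips stand 19 mm ahead of it and the grasp point (between the pads) is the TCP; x points along the fingers, y is the direction in which the jaws open and shut, and the axes are right-handed (so a half turn about x gives the same grasp; the last joint's range is limited). The gripper opens to 87 mm and grips with 3 to 60 N. Pads are 19 mm wide; open, the fingers measure 117 mm over their backs; the gripper's body (75 mm by 190 mm) begins 51 mm behind the grasp point.
Start: joints at [78.415, 22.042, 0.453, 0, -68.411, -14.817], TCP at [0.278, 0.56, 0.242] pointing down, gripper open.
Joint ranges: [-179.83, 179.83], [-69.29, 118.12], [-61.27, 80.66], [-181.25, 117.63], [-171.15, -9.14], [-177.46, 177.46]. Speed limits (degrees/s): [159.86, 159.86, 180, 180, 180, 180].

## Interface

Orientations are given as a 3x3 rotation matrix whose columns are the frame's x, y, z axes.
In Python, from station import r, viewer, job, spotter gives the robot as it stands.
- The arm moves only by the tool play_rows, never from a script. Its argument "commands" is a list of rows, each an object of numbers: "fingers": the gripper command: -1 is fully open, 1 is shut, values between are in proportion; "tx", "ty", "tz": the shift along the tool's x, y, z normalised to -1 to 1, where 1 is 750 mm; "ax", "ay", "az": the turn, a rotation vector about the tool's x, y, z normalised to -1 to 1, where 1 is pi rad. In form: [{"fingers": .., "tx": .., "ty": .., "tz": .., "ax": .., "ay": .., "az": ..}, ...]. A call has 1 to 5 rows; each row is the pose to reach, as a shift and turn from the pose commanded when the call began, along the tool's axes at that moment, turning the shorter way round; what a row does not reach only later rows make up. A row lasts 1/12 s, in which the tool goes at most 41.7 mm and 7.16 degrees, less where a joint would pass 70% of its speed; a pose out of reach is approached as far as the arm can. A call with a number of a shift or a turn outside -1 to 1 is refused whole. A call with a gripper value outside its range is refused whole. The fingers move at their own pace and stop on an object; the grip force is fixed at half the most. Time passes only in rows, so rows that repeat a pose let the fingers close. It gives the time, the measured TCP pose, the force and the opening at its end, in the units of the state.
- r.sense(): the state, without advancing time (a new reading comes with each control period).
- viewer.capture(name): name is "side" or "top"; returns a dict with "image" (420x560x3 uint8, red, green, blue), "fx", "fy", "cx", "cy" (pixels), "dist" ([k1, k2, p1, p2, k3] as OpenCV has them; the pictures are not rectified), "R" (3x3) and "t" (3): a world point X has camera coordinates R X + t. Camera axes: x right, y down, z forward; pixel columns grow to the right and rows downward; lengths in m; the calibration is good to about 2 mm. A picture is of the moment at which its call begins. There is no depth.
- job.finish_job(): hands the job in, once; it reports no verdict.
Trained networks look in a picture, given as the dict that the camera call returned (one of the last four; its "shot" number tells which), for a name from the list of things; names that differ only in an ending like _2 or _b are one class to them, and where a whole thing is asked for, a point or a joint stands for the part that bears it (a point fixed in the world has none). Each returns a list of dicts, best first, with "score" (0 to 1); they miss things now and then, are a little off and sometimes report something else, mostly with a low value. They report only what shows in the picture. A call takes as long as a camera call. They do not tell look-alikes from the thing itself.
- spotter.find_in(name, picture): "uv" ([column, row] in pixels, amid what is visible of it).
- spotter.silhouettes(name, picture): "region" (420x560 bool, what is visible of it) and "uv" ([column, row] in pixels, amid what is visible of it).
The state is a dict: "time_s": time; "joints": joint angles; "joint_velocities": joint speeds; "effort": joint torques, N m; "tcp_pos": TCP position; "ee_rot": TCP orientation; "wrist_force": force on the tool from outside, world axes, zero at the start; "moment": the same for the moment, N m; "gripper_width": opening from 0.0 (shut) to 1.0 (fully open).
Only numpy, scipy, OpenCV 4.12 (cv2) and the standard library are available. Lean on these libraries where they do the work, as an engineer would, in place of code of your own. Each camera call takes 0.05 s, during which the arm holds its last target. There are 200 camera calls.

## Working session

There is one attempt and no reset: what is moved stays moved. The work goes in short steps, Python scripts to look and compute and a tool call to move; the robot and the scene stay as the last step left them, time stands still between calls to the robot, and variables do not carry over. Pictures are saved under pics/ and viewed, about 8 in all and at most 12, crops included, and the job is handed in when it is done.

Besides the shell and the picture viewer there is one more tool, called after ">>>" as name(argument=value, ...) on one line, values as JSON. play_rows: Moves the arm, as the interface text tells. Its arguments: {"type":"object","properties":{"commands":{"type":"array"}},"required":["commands"]}

```bash
mkdir -p pics; ls
cat > h.py <<'E'
import numpy as np, cv2
from station import r, viewer, job, spotter
def proj(c,X):
    X=np.atleast_2d(X).astype(float); K=np.array([[c['fx'],0,c['cx']],[0,c['fy'],c['cy']],[0,0,1]])
    return cv2.projectPoints(X,cv2.Rodrigues(np.array(c['R']))[0],np.array(c['t'],float),K,np.array(c['dist'],float))[0][:,0]
def ray(c,uv):
    K=np.array([[c['fx'],0,c['cx']],[0,c['fy'],c['cy']],[0,0,1]])
    p=cv2.undistortPoints(np.array([[uv]],float),K,np.array(c['dist'],float))[0,0]
    R=np.array(c['R']); d=R.T@np.r_[p,1]; return -R.T@np.array(c['t']), d/np.linalg.norm(d)
def onz(c,uv,z):
    o,d=ray(c,uv); return o+d*(z-o[2])/d[2]
E
python3 - <<'E'
from h import *
ims=[]
for n in ('side','top'):
    c=viewer.capture(n); ims.append(c)
    cv2.imwrite(f'pics/{n}0.png',c['image'][:,:,::-1])
    print(n,'campos',-np.array(c['R']).T@np.array(c['t']))
    for k in ('channel','bar_center','tube0_center','bed','spray','hammer','mug','portal','stop'):
        try: print(k,[(np.round(d['uv']),round(d['score'],2)) for d in spotter.find_in(k,c)][:5])
        except Exception as e: print(k,e)
print(r.sense()['ee_rot'])
E
```

```text
pics
side campos [-0.21096078 -0.76629752  1.16979641]
channel [(array([340., 253.]), 0.85)]
bar_center [(array([244., 276.]), 0.96), (array([345., 243.]), 0.61)]
tube0_center [(array([359., 234.]), 0.66), (array([169., 174.]), 0.59)]
bed [(array([244., 192.]), 0.66), (array([366., 226.]), 0.16)]
spray [(array([327., 190.]), 0.93)]
hammer [(array([169., 176.]), 0.59)]
mug [(array([402., 352.]), 0.93)]
portal [(array([339., 251.]), 0.72)]
stop [(array([339., 257.]), 0.59), (array([327., 190.]), 0.27)]
top campos [4.79893975e-01 5.81010317e-04 1.68867854e+00]
channel [(array([358., 191.]), 0.74)]
bar_center [(array([357., 201.]), 0.94), (array([292., 279.]), 0.82)]
tube0_center []
bed [(array([214., 201.]), 0.78)]
spray [(array([283., 143.]), 0.96)]
hammer [(array([129., 231.]), 0.67)]
mug [(array([446., 241.]), 0.82)]
portal [(array([362., 195.]), 0.92), (array([362., 176.]), 0.7)]
stop [(array([360., 191.]), 0.67)]
[[-1.26718252e-05 -4.44660037e-01 -8.95699420e-01]
 [-7.85340580e-06 -8.95699420e-01  4.44660037e-01]
 [-1.00000000e+00  1.26689453e-05  7.85805079e-06]]
```

View pics/side0.png

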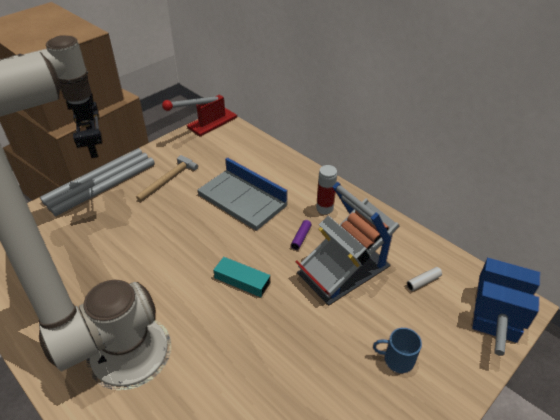

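View pics/top0.png

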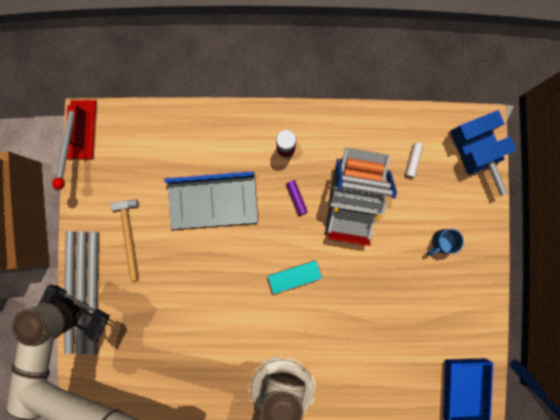

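The side view shows two box sections. The turquoise one at (244,276) is the decoy, and the grey-silver one at (345,243) lies behind the yellow posts and is the one meant. In the top view it is at about (358,200). The copper tubes are at (365,228) in side, and the purple and white tubes are decoys. The bed is at (244,195) in side and (213,201) in top. Next I'll enlarge the feeder and the bed.

Run:
```python
import cv2,numpy as np
a=cv2.imread('pics/side0.png');b=cv2.imread('pics/top0.png')
def crop(im,x0,y0,w,h,s):
    o=cv2.resize(im[y0:y0+h,x0:x0+w],None,fx=s,fy=s,interpolation=cv2.INTER_CUBIC)
    for x in range(x0-x0%10+10,x0+w,10): cv2.line(o,((x-x0)*s,0),((x-x0)*s,8 if x%20 else 16),(0,255,255),1); x%20==0 and cv2.putText(o,str(x),((x-x0)*s,28),0,.4,(0,255,255),1)
    for y in range(y0-y0%10+10,y0+h,10): cv2.line(o,(0,(y-y0)*s),(8,(y-y0)*s),(0,255,255),1); y%20==0 and cv2.putText(o,str(y),(10,(y-y0)*s),0,.4,(0,255,255),1)
    return o
cv2.imwrite('pics/c1.png',np.hstack([crop(a,288,178,114,120,4)[:480],crop(b,318,140,84,120,4)]))
cv2.imwrite('pics/c2.png',np.hstack([crop(a,190,150,104,84,4)[:336],crop(b,158,160,106,84,4)]) [:,:800])
```

```text
(no output)
```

View pics/c1.png

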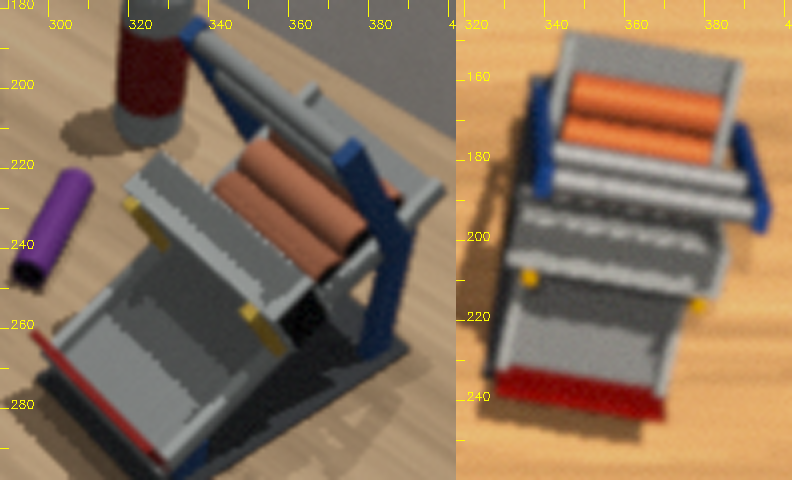

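View pics/c2.png

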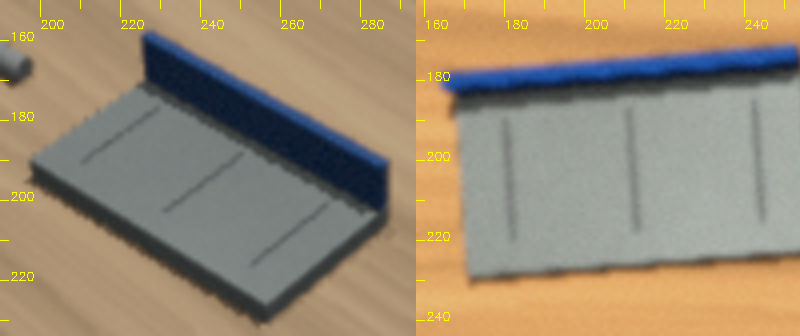

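The crop confirms it: the grey box section is behind the yellow posts, with the copper tubes touching its uphill side. I'll fit the poses from the features picked in both views.

```bash
cat >> h.py <<'E'
from scipy.optimize import least_squares
S5,C5=np.sin(.5),np.cos(.5)
def Rch(yaw): 
    Rz=cv2.Rodrigues(np.array([0,0,yaw]))[0]
    return Rz@np.array([[C5,0,-S5],[0,1,0],[S5,0,C5]])
E
cat > fit.py <<'E'
from h import *
cs={n:viewer.capture(n) for n in('side','top')}
A=dict(side=[288,178],top=[318-114,140]); B=dict(side=[190,150],top=[158-104,160])
def uv(o,p): return np.array(o)+(np.array(p)+.5)/4-.5
F=[('side',(-5,63,80),(130,203)),('side',(-5,-63,80),(250,310)),('side',(105,75,166),(195,30)),('side',(105,-75,166),(348,150)),
('side',(161,-67,14),(442,190)),('side',(161,67,14),(315,90)),('side',(-115,63,45),(33,332)),
('top',(-5,63,80),(530,277)),('top',(-5,-63,80),(699,305)),('top',(105,75,166),(542,190)),('top',(105,-75,166),(762,225)),
('top',(161,67,14),(569,33)),('top',(161,-67,14),(741,63)),('top',(-115,65,45),(502,368)),('top',(-115,-65,45),(668,392))]
G=[('side',(40,80,74),(160,153)),('side',(0,80,74),(126,186)),('side',(40,-80,74),(323,268)),('side',(0,-80,74),(288,307)),('top',(0,80,74),(507,262)),('top',(0,-80,74),(718,297))]
def f(p):
    R=Rch(p[2]);o=np.r_[p[:2],.09]
    return np.concatenate([proj(cs[n],o+R@(np.array(X)/1e3))[0]-uv(A[n],q) for n,X,q in F]+[proj(cs[n],o+R@((np.array(X)+[0,p[3],0])/1e3))[0]-uv(A[n],q) for n,X,q in G])
s=least_squares(f,[.6,-.2,0,0],loss='soft_l1',x_scale=[.1,.1,.1,10]);print('channel',s.x.round(4));print(s.fun.reshape(-1,2).round(1).tolist())
H=[('side',(-80,140,25),(32,163)),('side',(-80,-140,25),(268,305)),('side',(-80,-140,0),(268,322)),('side',(65,140,75),(146,36)),('side',(65,-140,75),(386,166)),('side',(65,140,25),(145,83)),
('top',(-80,140,25),(470,279)),('top',(65,140,75),(443,91))]
L=[((-80,25),(798,255)),((-80,25),(600,269)),((65,75),(797,68)),((65,75),(600,82))]
def g(p):
    R=cv2.Rodrigues(np.array([0,0,p[2]]))[0];o=np.r_[p[:2],0];out=[]
    for n,X,q in H: out+=list(proj(cs[n],o+R@(np.array(X)/1e3))[0]-uv(B[n],q))
    for (x,z),q in L:
        a,b=proj(cs['top'],[o+R@(np.array([x,y,z])/1e3) for y in(-140,140)]);d=(b-a)/np.linalg.norm(b-a);e=uv(B['top'],q)-a;out.append(d[0]*e[1]-d[1]*e[0])
    return np.array(out)
s2=least_squares(g,[.6,.25,0],loss='soft_l1');print('bed',s2.x.round(4));print(s2.fun.round(1).tolist())
np.save('p.npy',np.r_[s.x,s2.x])
E
python3 fit.py; python3 -c "
from h import *
for n in('side','top'):
    c=viewer.capture(n);print(c['fx'],[(k,spotter.find_in(k,c)[0]['uv']) for k in('spray','mug','hammer')])"
```

```text
channel [ 0.6097 -0.2203 -0.1437  1.6162]
[[1.0, 0.1], [1.1, 0.1], [0.2, -0.5], [0.8, 0.1], [0.9, -2.3], [-0.4, -2.8], [2.4, -0.2], [-0.2, 0.2], [-0.2, -0.1], [0.2, -2.0], [-0.1, -1.9], [-1.5, 0.5], [0.6, 0.4], [-0.5, 4.6], [-0.4, 5.2], [0.8, -1.3], [-0.3, 0.3], [-1.1, 3.0], [-2.7, 3.8], [-0.4, 0.6], [0.4, 0.4]]
bed [0.6051 0.2277 0.089 ]
[-0.5, -0.4, 0.1, 0.8, 0.3, 2.0, -0.9, 0.6, -0.8, 1.3, 0.3, -0.3, -0.4, -0.1, 0.2, -0.0, -0.2, -0.1, -1.1, -0.8]
496.31321822029895 [('spray', [327.7, 190.2]), ('mug', [400.3, 349.1]), ('hammer', [167.1, 173.4])]
525.9274461935511 [('spray', [282.2, 145.2]), ('mug', [446.3, 241.0]), ('hammer', [130.6, 228.0])]
```

```bash
sed -i "s/,('top',(-115,65,45),(502,368)),('top',(-115,-65,45),(668,392))//; s/('side',(161,-67,14),(442,190)),('side',(161,67,14),(315,90)),//" fit.py
cat >> fit.py <<'E'
p=s.x;R=Rch(p[2]);o=np.r_[p[:2],.09]
R2=cv2.Rodrigues(np.array([0,0,s2.x[2]]))[0];o2=np.r_[s2.x[:2],0]
def box(im,c,R,o,lo,hi,col,k,off):
    V=np.array([[x,y,z] for x in(lo[0],hi[0]) for y in(lo[1],hi[1]) for z in(lo[2],hi[2])])/1e3
    q=proj(c,o+V@R.T)
    for i in range(8):
        for j in(1,2,4):
            if not i&j: cv2.line(im,*[tuple(((q[m]-off+.5)*k).astype(int)) for m in(i,i|j)],col,1,cv2.LINE_AA)
T=[]
for n,off,w,h in(('side',(288,178),114,120),('top',(318,140),84,120)):
    im=cv2.resize(cs[n]['image'][off[1]:off[1]+h,off[0]:off[0]+w,::-1],None,fx=4,fy=4,interpolation=cv2.INTER_CUBIC)
    y=p[3]
    for lo,hi,col in(((0,y-80,14),(40,y+80,74),(0,255,0)),((-10,58,0),(0,68,80),(0,255,255)),((-10,-68,0),(0,-58,80),(0,255,255)),((-127,-67,0),(161,67,14),(255,0,255)),((94,69,0),(116,81,166),(255,128,0)),((94,-81,0),(116,-69,166),(255,128,0))): box(im,cs[n],R,o,lo,hi,col,4,off)
    T.append(im)
cv2.imwrite('pics/o1.png',np.hstack(T))
E
python3 fit.py
```

```text
channel [ 0.6095 -0.2198 -0.1405  1.1596]
[[0.8, 0.1], [1.0, 0.0], [-0.1, -0.5], [0.6, -0.0], [2.3, -0.2], [-0.3, 0.3], [-0.3, -0.1], [0.0, -1.8], [-0.3, -1.9], [-1.8, 0.6], [0.3, 0.3], [0.7, -1.2], [-0.5, 0.4], [-1.1, 3.0], [-2.6, 3.8], [-0.4, 0.7], [0.4, 0.4]]
bed [0.6051 0.2277 0.089 ]
[-0.5, -0.4, 0.1, 0.8, 0.3, 2.0, -0.9, 0.6, -0.8, 1.3, 0.3, -0.3, -0.4, -0.1, 0.2, -0.0, -0.2, -0.1, -1.1, -0.8]
```

View pics/o1.png

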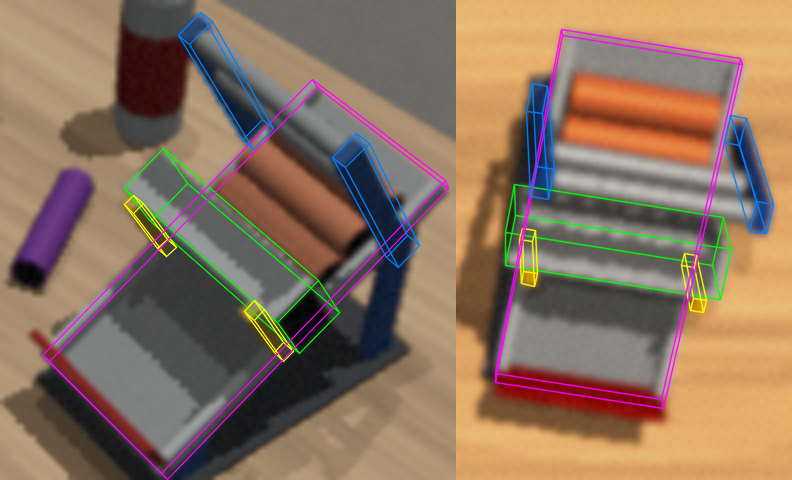

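The overlay fits to within a few mm. Before reaching in near the rollers I need to know which way the gripper's 190 mm body dimension lies.

```bash
cat > gb.py <<'E'
from h import *
st=r.sense();R=np.array(st['ee_rot']);o=np.array(st['tcp_pos']);T=[]
def box(im,c,lo,hi,col,k,off):
    V=np.array([[x,y,z] for x in(lo[0],hi[0]) for y in(lo[1],hi[1]) for z in(lo[2],hi[2])])/1e3
    q=proj(c,o+V@R.T)
    for i in range(8):
        for j in(1,2,4):
            if not i&j: cv2.line(im,*[tuple(((q[m]-off+.5)*k).astype(int)) for m in(i,i|j)],col,1,cv2.LINE_AA)
for n,off in(('side',(30,40)),('top',(10,260))):
    c=viewer.capture(n);a=c['image'][off[1]:off[1]+120,off[0]:off[0]+100,::-1]
    a=cv2.convertScaleAbs(a,alpha=1.8,beta=30)
    im=cv2.resize(a,None,fx=4,fy=4,interpolation=cv2.INTER_CUBIC)
    box(im,c,(-51,-95,-37.5),(-51,95,37.5),(0,255,0),4,off)
    box(im,c,(-51,-37.5,-95),(-51,37.5,95),(0,0,255),4,off)
    box(im,c,(-51,-58,-10),(19,58,10),(0,255,255),4,off)
    T.append(im)
cv2.imwrite('pics/g.png',np.hstack(T))
E
python3 gb.py
```

```text
(no output)
```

View pics/g.png

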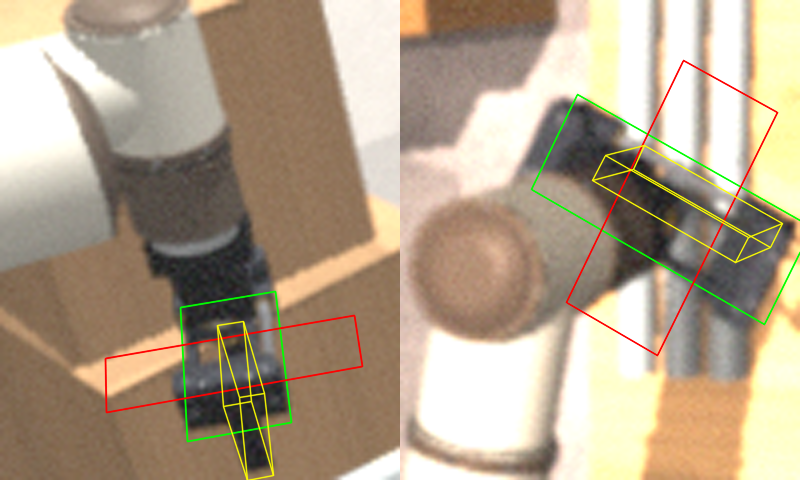

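The body's 190 mm lies along the jaw opening and shrinks as the jaws shut. So I'll go in with the jaws opened only to about 53 mm, to clear the portal rollers.

```bash
cat >> h.py <<'E'
from scipy.spatial.transform import Rotation as Ro, Slerp
def chpose(x,y,z):  # TCP pose in channel coords mm, tool x=-z_ch, tool y=-x_ch
    p=np.load('p.npy');R=Rch(p[2]);T=np.c_[-R[:,2],-R[:,0],R[:,1]]
    assert np.linalg.det(T)>.9
    return T,np.r_[p[:2],.09]+R@(np.array([x,y,z])/1e3)
def bedpose(x,y,z):
    p=np.load('p.npy')[4:];R=cv2.Rodrigues(np.array([0,0,p[2]]))[0]
    return np.c_[-R[:,2],-R[:,0],R[:,1]],np.r_[p[:2],0]+R@(np.array([x,y,z])/1e3)
def plan(targets,cur=None):
    if cur is None: s=r.sense();cur=(np.array(s['ee_rot']),np.array(s['tcp_pos']))
    for T in targets:
        d=np.linalg.norm(T[1]-cur[1]);a=Ro.from_matrix(cur[0].T@T[0]).magnitude()
        n=int(max(1,np.ceil(d/.2),np.ceil(np.degrees(a)/34)));sl=Slerp([0,1],Ro.from_matrix([cur[0],T[0]]));p0=cur[1]
        for k in range(1,n+1):
            Rn=sl(k/n).as_matrix();pn=p0+(T[1]-p0)*k/n
            t=np.round(cur[0].T@(pn-cur[1])/.75,4);w=np.round(Ro.from_matrix(cur[0].T@Rn).as_rotvec()/np.pi,4)
            print('t',t,'a',w,'rows',max(np.linalg.norm(t)*18,np.linalg.norm(w)*25.2).round(1),'->',pn.round(3))
            cur=(cur[0]@Ro.from_rotvec(w*np.pi).as_matrix(),cur[1]+cur[0]@t*.75)
        print('--')
E
python3 - <<'E'
from h import *
s=r.sense();print(s['gripper_width'])
up=(np.array(s['ee_rot']),np.array([.35,.4,.36]))
a=chpose(17.5,0,230);print(a[1])
plan([up,a])
E
```

```text
1.0000670850828435
[ 0.51552119 -0.20648159  0.30023394]
t [-0.079   0.074  -0.0904] a [-0.  0.  0.] rows 2.5 -> [0.314 0.48  0.301]
t [-0.079   0.0741 -0.0905] a [-0.  0.  0.] rows 2.5 -> [0.35 0.4  0.36]
--
t [ 0.0199  0.1565 -0.1393] a [ 0.0973  0.0249 -0.0344] rows 3.8 -> [0.391 0.248 0.345]
t [ 0.018   0.1096 -0.1789] a [ 0.0973  0.0248 -0.0344] rows 3.8 -> [0.433 0.097 0.33 ]
t [ 0.0241  0.053  -0.2022] a [ 0.0974  0.0248 -0.0345] rows 3.8 -> [ 0.474 -0.055  0.315]
t [ 0.0377 -0.0068 -0.207 ] a [ 0.0973  0.0249 -0.0344] rows 3.8 -> [ 0.516 -0.206  0.3  ]
--
```

>>> play_rows(commands=[{"fingers":-0.22,"tx":-0.158,"ty":0.148,"tz":-0.181,"ax":0,"ay":0,"az":0},{"fingers":-0.22,"tx":-0.158,"ty":0.148,"tz":-0.181,"ax":0,"ay":0,"az":0},{"fingers":-0.22,"tx":-0.158,"ty":0.148,"tz":-0.181,"ax":0,"ay":0,"az":0},{"fingers":-0.22,"tx":-0.158,"ty":0.148,"tz":-0.181,"ax":0,"ay":0,"az":0},{"fingers":-0.22,"tx":-0.158,"ty":0.148,"tz":-0.181,"ax":0,"ay":0,"az":0}])

```text
time_s: 2.12
tcp_pos: [0.3493, 0.4009, 0.3595]
ee_rot: [[0.0, -0.444, -0.896], [0.0, -0.896, 0.444], [-1.0, -0.0, -0.0]]
wrist_force: [1.6, -0.1, -0.1]
gripper_width: 0.706
```

>>> play_rows(commands=[{"fingers":-0.22,"tx":0.02,"ty":0.1565,"tz":-0.139,"ax":0.0973,"ay":0.025,"az":-0.0344},{"fingers":-0.22,"tx":0.02,"ty":0.1565,"tz":-0.139,"ax":0.0973,"ay":0.025,"az":-0.0344},{"fingers":-0.22,"tx":0.02,"ty":0.1565,"tz":-0.139,"ax":0.0973,"ay":0.025,"az":-0.0344},{"fingers":-0.22,"tx":0.02,"ty":0.1565,"tz":-0.139,"ax":0.0973,"ay":0.025,"az":-0.0344},{"fingers":-0.22,"tx":0.02,"ty":0.1565,"tz":-0.139,"ax":0.0973,"ay":0.025,"az":-0.0344}])

```text
time_s: 2.53
tcp_pos: [0.3896, 0.2459, 0.3434]
ee_rot: [[0.125, -0.69, -0.713], [0.042, -0.715, 0.698], [-0.991, -0.118, -0.061]]
wrist_force: [-0.5, 0.3, -0.2]
gripper_width: 0.611
```

>>> play_rows(commands=[{"fingers":-0.22,"tx":0.018,"ty":0.11,"tz":-0.179,"ax":0.0973,"ay":0.025,"az":-0.0344},{"fingers":-0.22,"tx":0.018,"ty":0.11,"tz":-0.179,"ax":0.0973,"ay":0.025,"az":-0.0344},{"fingers":-0.22,"tx":0.018,"ty":0.11,"tz":-0.179,"ax":0.0973,"ay":0.025,"az":-0.0344},{"fingers":-0.22,"tx":0.018,"ty":0.11,"tz":-0.179,"ax":0.0973,"ay":0.025,"az":-0.0344},{"fingers":-0.22,"tx":0.018,"ty":0.11,"tz":-0.179,"ax":0.0973,"ay":0.025,"az":-0.0344}])

```text
time_s: 2.95
tcp_pos: [0.4309, 0.0948, 0.3278]
ee_rot: [[0.255, -0.851, -0.459], [0.043, -0.464, 0.885], [-0.966, -0.246, -0.082]]
wrist_force: [0.8, -0.0, -0.1]
gripper_width: 0.611
```

>>> play_rows(commands=[{"fingers":-0.22,"tx":0.024,"ty":0.053,"tz":-0.202,"ax":0.0973,"ay":0.025,"az":-0.0344},{"fingers":-0.22,"tx":0.024,"ty":0.053,"tz":-0.202,"ax":0.0973,"ay":0.025,"az":-0.0344},{"fingers":-0.22,"tx":0.024,"ty":0.053,"tz":-0.202,"ax":0.0973,"ay":0.025,"az":-0.0344},{"fingers":-0.22,"tx":0.024,"ty":0.053,"tz":-0.202,"ax":0.0973,"ay":0.025,"az":-0.0344},{"fingers":-0.22,"tx":0.024,"ty":0.053,"tz":-0.202,"ax":0.0973,"ay":0.025,"az":-0.0344}])

```text
time_s: 3.37
tcp_pos: [0.4729, -0.0562, 0.3129]
ee_rot: [[0.376, -0.912, -0.161], [0.004, -0.173, 0.985], [-0.927, -0.371, -0.061]]
wrist_force: [0.1, -0.2, 0.1]
gripper_width: 0.61
```

Run:
```python
from h import *
s=r.sense();print(s['time_s'],s['gripper_width'],s['wrist_force'],s['tcp_pos'])
plan([chpose(17.5,0,230),chpose(17.5,0,130)])
```

```text
3.3667 0.6104895150066457 [ 0.10203221 -0.21648013  0.10935971] [ 0.472912   -0.05620133  0.31289451]
t [ 0.0362 -0.011  -0.2055] a [ 0.0955  0.0235 -0.0347] rows 3.8 -> [ 0.516 -0.206  0.3  ]
--
t [ 0.1334  0.     -0.    ] a [0. 0. 0.] rows 2.4 -> [ 0.563 -0.213  0.212]
--
```

>>> play_rows(commands=[{"fingers":-0.22,"tx":0.036,"ty":-0.011,"tz":-0.2055,"ax":0.0955,"ay":0.0235,"az":-0.0347},{"fingers":-0.22,"tx":0.036,"ty":-0.011,"tz":-0.2055,"ax":0.0955,"ay":0.0235,"az":-0.0347},{"fingers":-0.22,"tx":0.036,"ty":-0.011,"tz":-0.2055,"ax":0.0955,"ay":0.0235,"az":-0.0347},{"fingers":-0.22,"tx":0.036,"ty":-0.011,"tz":-0.2055,"ax":0.0955,"ay":0.0235,"az":-0.0347},{"fingers":-0.22,"tx":0.036,"ty":-0.011,"tz":-0.2055,"ax":0.0955,"ay":0.0235,"az":-0.0347}])

```text
time_s: 3.78
tcp_pos: [0.5179, -0.2055, 0.3004]
ee_rot: [[0.475, -0.869, 0.138], [-0.066, 0.121, 0.99], [-0.877, -0.48, 0.0]]
wrist_force: [0.2, -1.2, -0.5]
gripper_width: 0.61
```

>>> play_rows(commands=[{"fingers":-0.22,"tx":0.12,"ty":0,"tz":0,"ax":0,"ay":0,"az":0},{"fingers":-0.22,"tx":0.12,"ty":0,"tz":0,"ax":0,"ay":0,"az":0},{"fingers":-0.22,"tx":0.12,"ty":0,"tz":0,"ax":0,"ay":0,"az":0},{"fingers":-0.22,"tx":0.12,"ty":0,"tz":0,"ax":0,"ay":0,"az":0}])

```text
time_s: 4.12
tcp_pos: [0.5589, -0.2071, 0.2186]
ee_rot: [[0.47, -0.873, 0.132], [-0.063, 0.116, 0.991], [-0.88, -0.474, 0.0]]
wrist_force: [0.4, -0.4, 1.6]
gripper_width: 0.61
```

```bash
cat > snap.py <<'E'
import sys
from h import *
name=sys.argv[1];T=[]
for n,(x,y,w,h) in (('side',eval(sys.argv[2])),('top',eval(sys.argv[3]))):
    c=viewer.capture(n);T.append(cv2.resize(c['image'][y:y+h,x:x+w,::-1],(400,int(400*h/w)),interpolation=cv2.INTER_CUBIC))
H=max(t.shape[0] for t in T)
cv2.imwrite(f'pics/{name}.png',np.hstack([cv2.copyMakeBorder(t,0,H-t.shape[0],0,0,0) for t in T]))
E
python3 snap.py s1 "(290,150,120,150)" "(300,130,120,150)"
python3 - <<'E'
from h import *
s=r.sense();print(s['time_s'],s['gripper_width'],s['wrist_force'],s['tcp_pos'])
plan([chpose(17.5,0,60)])
E
```

```text
4.2167 0.613363117043816 [ 0.43388236 -0.05722895  0.18827947] [ 0.55991692 -0.20736992  0.22332374]
t [ 0.1085  0.0028 -0.0075] a [0.0024 0.0013 0.0008] rows 2.0 -> [ 0.596 -0.218  0.151]
--
```

View pics/s1.png

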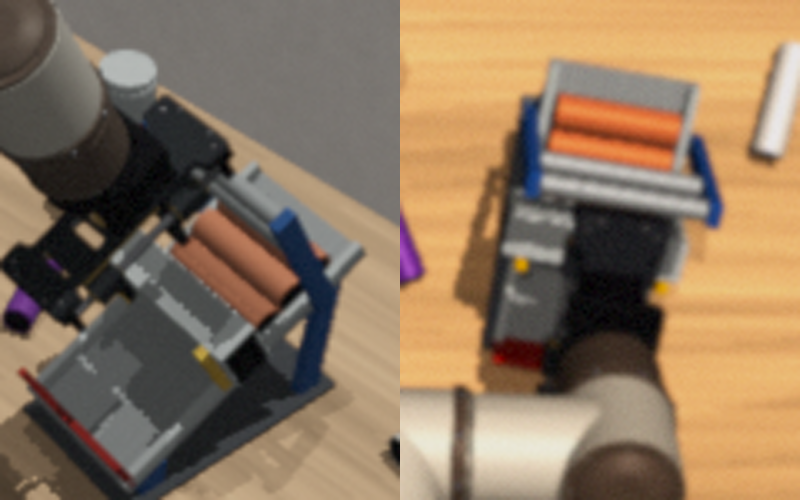

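The jaws straddle the bar. In the top view the uphill knuckle edge shows at about (366,191), just short of the roller. I'll work out that clearance.

Run:
```python
from h import *
s=r.sense();R=np.array(s['ee_rot']);o=np.array(s['tcp_pos'])
p=np.load('p.npy');Rc=Rch(p[2]);oc=np.r_[p[:2],.09]
print('tcp ch',Rc.T@(o-oc)*1e3, s['tcp_pos'])
for n,uvs in(('top',[(366,191.5)]),('side',[(359.6,195)])):
    c=viewer.capture(n)
    for uv in uvs:
        q,d=ray(c,uv)
        if n=='top':
            for h in(.05,.07,.09,.11):
                # plane tool x=-h
                k=(-h-(q-o)@R[:,0])/(d@R[:,0]);X=q+d*k;print(n,h,'tool',(R.T@(X-o)*1e3).round(),'ch',(Rc.T@(X-oc)*1e3).round())
        else:
            for e in(0,-15,-25,-37):
                k=(e/1e3-(q-o)@R[:,2])/(d@R[:,2]);X=q+d*k;print(n,e,'tool',(R.T@(X-o)*1e3).round(),'ch',(Rc.T@(X-oc)*1e3).round())
plan([chpose(17.5,0,60)])
```

```text
tcp ch [ 19.31328381   5.33924955 141.3706992 ] [ 0.55991692 -0.20736992  0.22332374]
top 0.05 tool [-50. -90.  -1.] ch [110.   4. 192.]
top 0.07 tool [-70. -99.   2.] ch [118.   7. 212.]
top 0.09 tool [ -90. -107.    5.] ch [126.  10. 232.]
top 0.11 tool [-110. -115.    8.] ch [134.  13. 252.]
side 0 tool [ -13. -105.    0.] ch [124.   6. 155.]
side -15 tool [-39. -99. -15.] ch [118.  -9. 181.]
side -25 tool [-57. -95. -25.] ch [115. -19. 198.]
side -37 tool [-78. -91. -37.] ch [110. -31. 219.]
t [ 0.1102  0.0041 -0.0073] a [0.0023 0.0013 0.0018] rows 2.0 -> [ 0.596 -0.218  0.151]
--
```

The body stays about ±93 mm wide along the jaw axis at any opening. Coming in exactly along the channel's z would drive it into the rollers: it would reach channel x of about 113, and the roller faces are at 96. If I lean the tool another 25° downhill, the body corner passes at about x 88. As the jaws shut, the bar can pivot about the post faces to align with the pads.

```bash
cat >> h.py <<'E'
def chtilt(x,y,z,deg=25):
    T,p=chpose(x,y,z); yc=T[:,2]  # rotate about channel y so tool leans downhill: z_ch -> (-s,c)
    return Ro.from_rotvec(-np.radians(deg)*yc).as_matrix()@T,p
E
python3 - <<'E'
from h import *
p=np.load('p.npy');Rc=Rch(p[2]);print((Rc.T@chtilt(0,0,0)[0]).round(3))
s=r.sense();print(s['joints'])
plan([chtilt(-4.5,1,131),chtilt(23,1,72)])
E
```

```text
[[ 0.423 -0.906 -0.   ]
 [ 0.     0.     1.   ]
 [-0.906 -0.423  0.   ]]
[ -3.99425459   9.01762007 -27.58422416   4.16056125 -24.5343584
  -6.93118789]
t [ 0.0154  0.0329 -0.0054] a [ 0.0019  0.0018 -0.1371] rows 3.5 -> [ 0.544 -0.209  0.203]
--
t [ 0.0868 -0.      0.    ] a [ 0. -0. -0.] rows 1.6 -> [ 0.595 -0.217  0.164]
--
```

>>> play_rows(commands=[{"fingers":-1,"tx":0.0154,"ty":0.033,"tz":-0.0054,"ax":0.002,"ay":0.002,"az":-0.137},{"fingers":-1,"tx":0.0154,"ty":0.033,"tz":-0.0054,"ax":0.002,"ay":0.002,"az":-0.137},{"fingers":-1,"tx":0.0154,"ty":0.033,"tz":-0.0054,"ax":0.002,"ay":0.002,"az":-0.137},{"fingers":-1,"tx":0.0154,"ty":0.033,"tz":-0.0054,"ax":0.002,"ay":0.002,"az":-0.137},{"fingers":-1,"tx":0.0154,"ty":0.033,"tz":-0.0054,"ax":0.002,"ay":0.002,"az":-0.137}])

```text
time_s: 4.73
tcp_pos: [0.5359, -0.222, 0.1988]
ee_rot: [[0.707, -0.699, 0.108], [-0.054, 0.1, 0.994], [-0.705, -0.709, 0.033]]
wrist_force: [-1.4, -0.6, -1.2]
gripper_width: 0.903
```

Run:
```python
from h import *
s=r.sense();print(s['joints'],s['wrist_force'],s['gripper_width'])
p=np.load('p.npy');Rc=Rch(p[2]);print((Rc.T@np.array(s['ee_rot'])).round(3),Rc.T@(np.array(s['tcp_pos'])-np.r_[p[:2],.09])*1e3)
plan([chtilt(-4.5,1,131),chtilt(23,1,72)])
```

```text
[-11.42513832   7.96437712 -28.74879185 -31.2404986   -9.70873629
  33.21015314] [-1.41246537 -0.63229465 -1.24208766] 0.9027424124001567
[[ 0.283 -0.959 -0.012]
 [ 0.046  0.001  0.999]
 [-0.958 -0.284  0.044]] [-11.52753166 -12.54938437 130.32561156]
t [ 0.0026 -0.0092  0.018 ] a [-0.0014  0.0146 -0.0474] rows 1.3 -> [ 0.544 -0.209  0.203]
--
t [ 0.0868  0.     -0.    ] a [ 0. -0.  0.] rows 1.6 -> [ 0.595 -0.217  0.164]
--
```

The joint-5 limit blocks a pure 25° lean. Rolling the tool about the jaw axis doesn't affect the grip, though, and it avoids that limit. I'll add a 13° roll.

```bash
cat >> h.py <<'E'
def chtr(x,y,z,deg=25,roll=13,back=0):
    T,p=chtilt(x,y,z,deg); T=T@Ro.from_rotvec([0,-np.radians(roll),0]).as_matrix()
    return T,p-T[:,0]*back/1e3
def chst():
    s=r.sense();p=np.load('p.npy');Rc=Rch(p[2])
    print('t',s['time_s'],'j',np.round(s['joints'],1),'F',np.round(s['wrist_force'],1),'w',round(s['gripper_width'],3))
    print('ch',(Rc.T@(np.array(s['tcp_pos'])-np.r_[p[:2],.09])*1e3).round(1),'x',(Rc.T@np.array(s['ee_rot'])[:,0]).round(3),'y',(Rc.T@np.array(s['ee_rot'])[:,1]).round(3))
E
python3 - <<'E'
from h import *
plan([chtr(20.7,1,77,back=70),chtr(20.7,1,77)])
E
```

```text
t [-0.0097 -0.0076 -0.0025] a [-0.0067 -0.0575 -0.047 ] rows 1.9 -> [ 0.534 -0.224  0.208]
--
t [0.0933 0.0001 0.    ] a [-0.     -0.      0.0001] rows 1.7 -> [ 0.591 -0.216  0.167]
--
```

>>> play_rows(commands=[{"fingers":-1,"tx":-0.01,"ty":-0.0075,"tz":-0.0025,"ax":-0.007,"ay":-0.0575,"az":-0.047},{"fingers":-1,"tx":-0.01,"ty":-0.0075,"tz":-0.0025,"ax":-0.007,"ay":-0.0575,"az":-0.047},{"fingers":-1,"tx":-0.01,"ty":-0.0075,"tz":-0.0025,"ax":-0.007,"ay":-0.0575,"az":-0.047},{"fingers":-1,"tx":-0.01,"ty":-0.0075,"tz":-0.0025,"ax":-0.007,"ay":-0.0575,"az":-0.047},{"fingers":-1,"tx":-0.01,"ty":-0.0075,"tz":-0.0025,"ax":-0.007,"ay":-0.0575,"az":-0.047}])

```text
time_s: 5.15
tcp_pos: [0.5351, -0.2247, 0.2094]
ee_rot: [[0.81, -0.585, -0.045], [0.113, 0.08, 0.99], [-0.576, -0.807, 0.131]]
wrist_force: [-0.9, 0.1, -1.0]
gripper_width: 0.999
```

Run:
```python
from h import *
chst()
plan([chtr(20.7,1,77,back=70),chtr(20.7,1,77)])
```

```text
t 5.15 j [-32.7  10.5 -19.4 -70.5 -34.4  83.8] F [-0.9  0.1 -1. ] w 0.999
ch [ -6.8 -15.3 139.8] x [ 0.414  0.226 -0.882] y [-0.905 -0.002 -0.425]
t [0.0005 0.0021 0.0006] a [0.001  0.0002 0.0007] rows 0.0 -> [ 0.534 -0.224  0.208]
--
t [0.0934 0.     0.    ] a [-0.  0.  0.] rows 1.7 -> [ 0.591 -0.216  0.167]
--
```

>>> play_rows(commands=[{"fingers":-1,"tx":0.03,"ty":0.002,"tz":0,"ax":0,"ay":0,"az":0},{"fingers":-1,"tx":0.06,"ty":0.002,"tz":0,"ax":0,"ay":0,"az":0},{"fingers":-1,"tx":0.06,"ty":0.002,"tz":0,"ax":0,"ay":0,"az":0}])

```text
time_s: 5.4
tcp_pos: [0.5708, -0.2197, 0.1783]
ee_rot: [[0.806, -0.591, -0.041], [0.113, 0.085, 0.99], [-0.581, -0.802, 0.135]]
wrist_force: [-1.0, 0.0, -0.2]
gripper_width: 1.002
```

```bash
python3 snap.py s2 "(290,150,120,150)" "(300,130,120,150)"
python3 - <<'E'
from h import *
chst()
plan([chtr(20.7,1,77)])
E
```

```text
t 5.5 j [-30.8  15.3 -17.7 -74.4 -32.   87.5] F [-0.6 -0.1  0.3] w 0.999
ch [ 8.1 -5.1 97.4] x [ 0.407  0.225 -0.885] y [-0.908 -0.001 -0.418]
t [ 0.0328 -0.0039  0.0008] a [ 0.0001 -0.0001 -0.0015] rows 0.6 -> [ 0.591 -0.216  0.167]
--
```

View pics/s2.png

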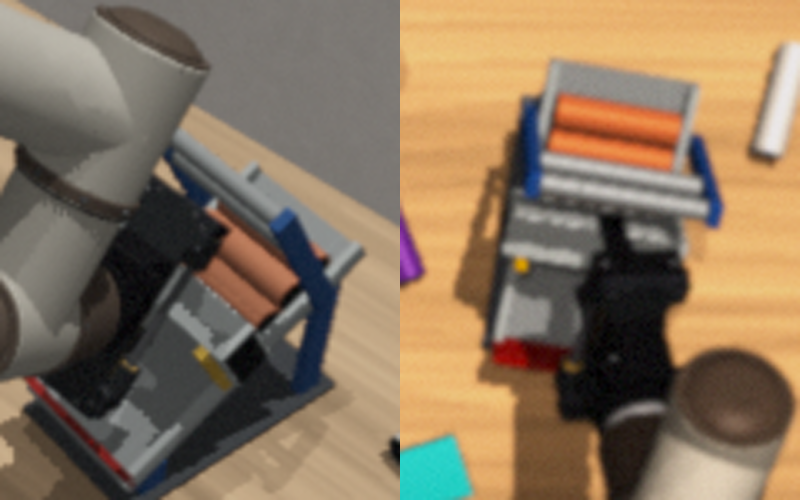

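The uphill finger sits between the bar and the roller at top-crop (610,225), and the body edge at row 250 is well clear of the roller. I'll go on to the grasp and shut the jaws.

>>> play_rows(commands=[{"fingers":-1,"tx":0.018,"ty":-0.004,"tz":0,"ax":0,"ay":0,"az":-0.001},{"fingers":-1,"tx":0.033,"ty":-0.004,"tz":0.001,"ax":0,"ay":0,"az":-0.001},{"fingers":-1,"tx":0.033,"ty":-0.004,"tz":0.001,"ax":0,"ay":0,"az":-0.001}])

```text
time_s: 5.75
tcp_pos: [0.5922, -0.2153, 0.1659]
ee_rot: [[0.807, -0.589, -0.043], [0.114, 0.084, 0.99], [-0.58, -0.804, 0.135]]
wrist_force: [0.1, -0.0, 0.6]
gripper_width: 1.001
```

Run:
```python
from h import *
chst()
plan([chtr(20.7,1,77)])
```

```text
t 5.75 j [-29.7  17.9 -16.2 -76.7 -30.8  89.2] F [ 0.1 -0.   0.6] w 1.001
ch [20.8  2.  75.1] x [ 0.409  0.226 -0.884] y [-0.908  0.001 -0.42 ]
t [-0.0026 -0.001  -0.0008] a [-0.0005  0.0002 -0.0009] rows 0.1 -> [ 0.591 -0.216  0.167]
--
```

No contact force so far. I'll close in stages and watch the wrist force.

>>> play_rows(commands=[{"fingers":-0.5,"tx":0,"ty":0,"tz":0,"ax":0,"ay":0,"az":0},{"fingers":-0.3,"tx":0,"ty":0,"tz":0,"ax":0,"ay":0,"az":0},{"fingers":-0.3,"tx":0,"ty":0,"tz":0,"ax":0,"ay":0,"az":0}])

```text
time_s: 6.0
tcp_pos: [0.5908, -0.216, 0.1662]
ee_rot: [[0.807, -0.589, -0.042], [0.113, 0.084, 0.99], [-0.58, -0.803, 0.134]]
wrist_force: [-0.2, 0.4, 0.9]
gripper_width: 0.852
```

>>> play_rows(commands=[{"fingers":0.0,"tx":0,"ty":0,"tz":0,"ax":0,"ay":0,"az":0},{"fingers":0.2,"tx":0,"ty":0,"tz":0,"ax":0,"ay":0,"az":0},{"fingers":1,"tx":0,"ty":0,"tz":0,"ax":0,"ay":0,"az":0},{"fingers":1,"tx":0,"ty":0,"tz":0,"ax":0,"ay":0,"az":0}])

```text
time_s: 6.33
tcp_pos: [0.5871, -0.2153, 0.1627]
ee_rot: [[0.802, -0.596, -0.041], [0.114, 0.085, 0.99], [-0.586, -0.799, 0.136]]
wrist_force: [-9.0, 0.1, -2.0]
gripper_width: 0.556
```

```bash
python3 -c "
from h import *
chst()"; python3 snap.py s3 "(290,170,120,130)" "(300,130,120,130)"
```

```text
t 6.3333 j [-29.9  17.9 -16.7 -76.4 -30.9  89.2] F [-9.   0.1 -2. ] w 0.556
ch [14.8  1.3 74.7] x [ 0.402  0.225 -0.887] y [-0.911  0.001 -0.413]
```

View pics/s3.png

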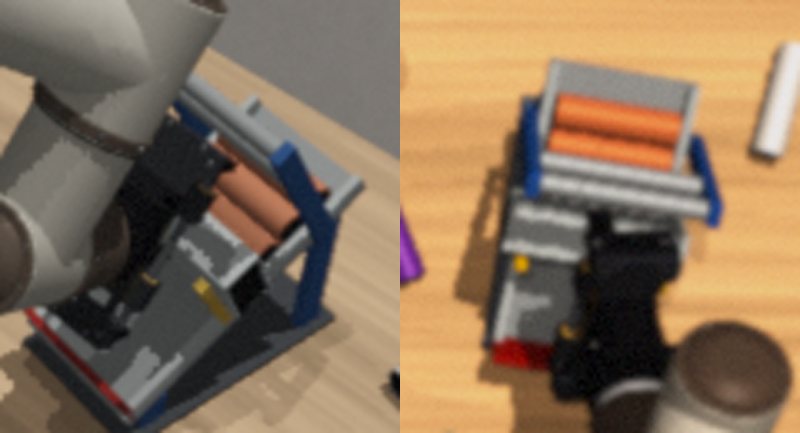

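>>> play_rows(commands=[{"fingers":1,"tx":0,"ty":0,"tz":0,"ax":0,"ay":0,"az":0},{"fingers":1,"tx":0,"ty":0,"tz":0,"ax":0,"ay":0,"az":0},{"fingers":1,"tx":0,"ty":0,"tz":0,"ax":0,"ay":0,"az":0}])

```text
time_s: 6.68
tcp_pos: [0.5871, -0.2153, 0.1627]
ee_rot: [[0.802, -0.595, -0.041], [0.114, 0.085, 0.99], [-0.586, -0.799, 0.136]]
wrist_force: [-10.1, -0.5, -1.4]
gripper_width: 0.55
```

```bash
python3 -c "
from h import *
chst()
plan([chtr(20.7,1,77),chtr(20.7,1,87)])"
```

```text
t 6.6833 j [-29.9  17.9 -16.7 -76.4 -30.9  89.2] F [-10.1  -0.5  -1.4] w 0.55
ch [14.8  1.3 74.7] x [ 0.402  0.225 -0.887] y [-0.911  0.001 -0.413]
t [ 0.0003 -0.0084 -0.0004] a [-0.0011  0.0001 -0.0033] rows 0.2 -> [ 0.591 -0.216  0.167]
--
t [-0.0118 -0.0056  0.0027] a [-0. -0. -0.] rows 0.2 -> [ 0.586 -0.215  0.176]
--
```

The jaws hold at 48 mm, not 40, so the bar hasn't turned and is clamped diagonally under friction. I'll lift a little along the channel's z and watch it.

>>> play_rows(commands=[{"fingers":1,"tx":-0.006,"ty":-0.0028,"tz":0.0014,"ax":0,"ay":0,"az":0},{"fingers":1,"tx":-0.012,"ty":-0.0056,"tz":0.0027,"ax":0,"ay":0,"az":0},{"fingers":1,"tx":-0.018,"ty":-0.0084,"tz":0.004,"ax":0,"ay":0,"az":0},{"fingers":1,"tx":-0.024,"ty":-0.0112,"tz":0.0054,"ax":0,"ay":0,"az":0},{"fingers":1,"tx":-0.024,"ty":-0.0112,"tz":0.0054,"ax":0,"ay":0,"az":0}])

```text
time_s: 7.1
tcp_pos: [0.5807, -0.2144, 0.1849]
ee_rot: [[0.807, -0.589, -0.043], [0.113, 0.083, 0.99], [-0.58, -0.804, 0.134]]
wrist_force: [-7.1, 0.6, -4.7]
gripper_width: 0.553
```

```bash
python3 snap.py s4 "(290,170,120,130)" "(300,130,120,130)"; python3 -c "
from h import *
chst()"
```

```text
t 7.2 j [-29.2  15.4 -16.8 -73.5 -30.9  85.3] F [-5.4  1.1 -4.8] w 0.552
ch [19.5  1.3 96.7] x [ 0.409  0.225 -0.884] y [-0.908  0.    -0.42 ]
```

View pics/s4.png

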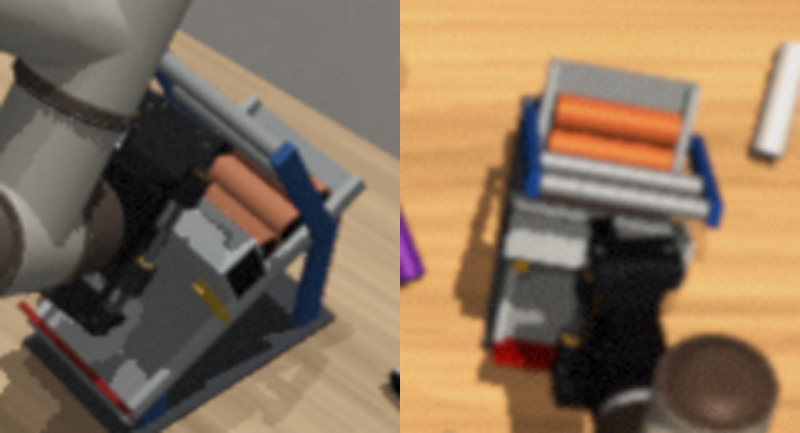

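The bar lifts in its original orientation with the grip steady at 48 mm. I'll keep lifting along the channel's z.

>>> play_rows(commands=[{"fingers":1,"tx":-0.012,"ty":-0.0056,"tz":0.0027,"ax":0,"ay":0,"az":0},{"fingers":1,"tx":-0.024,"ty":-0.0112,"tz":0.0054,"ax":0,"ay":0,"az":0},{"fingers":1,"tx":-0.036,"ty":-0.0168,"tz":0.0081,"ax":0,"ay":0,"az":0},{"fingers":1,"tx":-0.048,"ty":-0.0224,"tz":0.0108,"ax":0,"ay":0,"az":0},{"fingers":1,"tx":-0.06,"ty":-0.028,"tz":0.0135,"ax":0,"ay":0,"az":0}])

```text
time_s: 7.62
tcp_pos: [0.5581, -0.2117, 0.2308]
ee_rot: [[0.809, -0.586, -0.042], [0.112, 0.084, 0.99], [-0.577, -0.806, 0.133]]
wrist_force: [-0.2, -1.2, -3.3]
gripper_width: 0.527
```

>>> play_rows(commands=[{"fingers":1,"tx":-0.012,"ty":-0.0056,"tz":0.0027,"ax":0,"ay":0,"az":0},{"fingers":1,"tx":-0.036,"ty":-0.0168,"tz":0.0081,"ax":0,"ay":0,"az":0},{"fingers":1,"tx":-0.06,"ty":-0.028,"tz":0.0135,"ax":0,"ay":0,"az":0},{"fingers":1,"tx":-0.084,"ty":-0.0392,"tz":0.0189,"ax":0,"ay":0,"az":0},{"fingers":1,"tx":-0.084,"ty":-0.0392,"tz":0.0189,"ax":0,"ay":0,"az":0}])

```text
time_s: 8.03
tcp_pos: [0.5238, -0.2071, 0.2971]
ee_rot: [[0.812, -0.581, -0.044], [0.111, 0.08, 0.991], [-0.572, -0.81, 0.129]]
wrist_force: [-0.0, 0.4, -2.0]
gripper_width: 0.525
```

```bash
cat >> h.py <<'E'
def btarget(x,y,z,deg=25,roll=13):  # bar-centre pose in bed frame (mm), tool in the same relation to bar as in the channel
    import json;q=json.load(open('rel.json'));p=np.load('p.npy')[4:];R=cv2.Rodrigues(np.array([0,0,p[2]]))[0]
    T=R@np.array(q['R']);return T,np.r_[p[:2],0]+R@(np.array([x,y,z])/1e3)+R@np.array(q['t'])
E
python3 - <<'E'
from h import *
import json
p=np.load('p.npy');Rc=Rch(p[2]);s=r.sense()
T=Rc.T@chtr(0,0,0)[0]
# at lift-off: TCP at ch(19.5,1.3,96.7) after ~22 mm rise from (14.8,1.3,74.7); bar centre then (20,1,44)
json.dump(dict(R=T.tolist(),t=((np.array([14.8,1.3,74.7])-[20,1.2,44])/1e3).tolist()),open('rel.json','w'))
chst()
for n in('side','top'):
    c=viewer.capture(n);cv2.imwrite(f'pics/l_{n}.png',c['image'][:,:,::-1])
    print(n,[(k,np.round(d['uv']),round(d['score'],2)) for k in('tube0_center','bar_center') for d in spotter.find_in(k,c)])
    print('exp tubes',proj(c,[np.r_[p[:2],.09]+Rc@np.array([x,0,.016]) for x in(-.099,-.067,-.035)]).round().tolist())
    cur=np.array(s['tcp_pos'])-Rc@np.array([-5.2,0,30.7])/1e3;print('exp bar',proj(c,[cur]).round())
R=np.array(s['ee_rot']);up=(R,np.array(s['tcp_pos'])+[-.06,0.05,.05])
plan([up,btarget(0,0,160),btarget(0,0,65)])
E
```

```text
t 8.0333 j [-25.4   1.1 -18.3 -55.2 -33.1  61.7] F [-0.   0.4 -2. ] w 0.525
ch [ 23.3   0.5 223.3] x [ 0.418  0.223 -0.881] y [-0.903 -0.003 -0.429]
side [('tube0_center', array([320., 273.]), 0.88), ('tube0_center', array([357., 240.]), 0.45), ('bar_center', array([344., 226.]), 0.75), ('bar_center', array([360., 240.]), 0.66), ('bar_center', array([243., 276.]), 0.62)]
exp tubes [[319.0, 273.0], [327.0, 265.0], [335.0, 258.0]]
exp bar [[332. 215.]]
top [('tube0_center', array([344., 228.]), 0.68), ('bar_center', array([291., 278.]), 0.71), ('bar_center', array([352., 216.]), 0.69)]
exp tubes [[350.0, 231.0], [352.0, 222.0], [354.0, 212.0]]
exp bar [[361. 219.]]
t [-0.1011 -0.0099  0.0796] a [-0.0024  0.0006 -0.0036] rows 2.3 -> [ 0.464 -0.157  0.347]
--
t [0.1078 0.0347 0.1577] a [-0.0062 -0.0159  0.0564] rows 3.5 -> [ 0.509 -0.029  0.295]
t [0.1197 0.0115 0.1524] a [-0.0063 -0.0159  0.0564] rows 3.5 -> [0.555 0.099 0.243]
t [ 0.1269 -0.0135  0.1462] a [-0.0062 -0.0159  0.0564] rows 3.5 -> [0.6   0.227 0.191]
--
t [ 0.1119  0.0536 -0.0258] a [ 0.     -0.0001 -0.    ] rows 2.3 -> [0.6   0.227 0.096]
--
```

The tubes have rolled: the silhouettes show tubes near the stop, at side (320,273). The grip went from 48 to 46 mm, so the bar turned slightly in the jaws. I'll carry it above the bed and look there.

>>> play_rows(commands=[{"fingers":1,"tx":-0.05,"ty":-0.005,"tz":0.04,"ax":-0.002,"ay":0,"az":-0.003},{"fingers":1,"tx":-0.101,"ty":-0.01,"tz":0.08,"ax":-0.002,"ay":0,"az":-0.003},{"fingers":1,"tx":-0.101,"ty":-0.01,"tz":0.08,"ax":-0.002,"ay":0,"az":-0.003},{"fingers":1,"tx":-0.101,"ty":-0.01,"tz":0.08,"ax":-0.002,"ay":0,"az":-0.003}])

```text
time_s: 8.67
tcp_pos: [0.4626, -0.155, 0.3501]
ee_rot: [[0.814, -0.579, -0.049], [0.114, 0.077, 0.991], [-0.57, -0.811, 0.129]]
wrist_force: [0.9, 0.7, -3.5]
gripper_width: 0.503
```

>>> play_rows(commands=[{"fingers":1,"tx":0.036,"ty":0.012,"tz":0.053,"ax":-0.002,"ay":-0.005,"az":0.019},{"fingers":1,"tx":0.072,"ty":0.023,"tz":0.105,"ax":-0.004,"ay":-0.01,"az":0.038},{"fingers":1,"tx":0.108,"ty":0.035,"tz":0.158,"ax":-0.006,"ay":-0.016,"az":0.056},{"fingers":1,"tx":0.108,"ty":0.035,"tz":0.158,"ax":-0.006,"ay":-0.016,"az":0.056},{"fingers":1,"tx":0.108,"ty":0.035,"tz":0.158,"ax":-0.006,"ay":-0.016,"az":0.056}])

```text
time_s: 9.08
tcp_pos: [0.5047, -0.0481, 0.2985]
ee_rot: [[0.692, -0.717, -0.082], [0.159, 0.04, 0.987], [-0.704, -0.696, 0.141]]
wrist_force: [0.4, -2.2, -3.2]
gripper_width: 0.5
```

>>> play_rows(commands=[{"fingers":1,"tx":0.04,"ty":0.004,"tz":0.051,"ax":-0.002,"ay":-0.005,"az":0.019},{"fingers":1,"tx":0.08,"ty":0.008,"tz":0.101,"ax":-0.004,"ay":-0.01,"az":0.038},{"fingers":1,"tx":0.12,"ty":0.0115,"tz":0.152,"ax":-0.006,"ay":-0.016,"az":0.056},{"fingers":1,"tx":0.12,"ty":0.0115,"tz":0.152,"ax":-0.006,"ay":-0.016,"az":0.056},{"fingers":1,"tx":0.12,"ty":0.0115,"tz":0.152,"ax":-0.006,"ay":-0.016,"az":0.056}])

```text
time_s: 9.5
tcp_pos: [0.5521, 0.0796, 0.2432]
ee_rot: [[0.549, -0.826, -0.13], [0.209, -0.015, 0.978], [-0.809, -0.564, 0.164]]
wrist_force: [-0.5, -0.6, -4.5]
gripper_width: 0.499
```

>>> play_rows(commands=[{"fingers":1,"tx":0.042,"ty":-0.004,"tz":0.049,"ax":-0.002,"ay":-0.005,"az":0.019},{"fingers":1,"tx":0.085,"ty":-0.009,"tz":0.097,"ax":-0.004,"ay":-0.01,"az":0.038},{"fingers":1,"tx":0.127,"ty":-0.0135,"tz":0.146,"ax":-0.006,"ay":-0.016,"az":0.056},{"fingers":1,"tx":0.127,"ty":-0.0135,"tz":0.146,"ax":-0.006,"ay":-0.016,"az":0.056},{"fingers":1,"tx":0.127,"ty":-0.0135,"tz":0.146,"ax":-0.006,"ay":-0.016,"az":0.056}])

```text
time_s: 9.92
tcp_pos: [0.5998, 0.2069, 0.1906]
ee_rot: [[0.391, -0.905, -0.168], [0.25, -0.072, 0.965], [-0.886, -0.42, 0.199]]
wrist_force: [0.2, -0.4, -4.2]
gripper_width: 0.496
```

```bash
cat > b.py <<'E'
from h import *
T=[];s=r.sense();print(s['time_s'],np.round(s['joints'],1),s['wrist_force'],s['gripper_width'])
plan([btarget(0,0,160)])
R=np.array(s['ee_rot']);o=np.array(s['tcp_pos']);import json;q=json.load(open('rel.json'));Rb=R@np.array(q['R']).T;cb=o-Rb@np.array(q['t'])
p=np.load('p.npy');Rc=Rch(p[2])
for n,off,w,h in(('side',(195,130),130,110),('top',(155,140),110,110)):
    c=viewer.capture(n);k=400/w;a=c['image'][off[1]:off[1]+h,off[0]:off[0]+w,::-1];cv2.imwrite(f'pics/b_{n}.png',c['image'][:,:,::-1])
    im=cv2.resize(a,None,fx=k,fy=k,interpolation=cv2.INTER_CUBIC)
    V=np.array([[x,y,z] for x in(-20,20) for y in(-80,80) for z in(-30,30)])/1e3;u=proj(c,cb+V@Rb.T)
    for i in range(8):
        for j in(1,2,4):
            if not i&j: cv2.line(im,*[tuple(((u[m]-off+.5)*k).astype(int)) for m in(i,i|j)],(0,255,0),1,cv2.LINE_AA)
    f=c['image'][200:310,280:390,::-1] if n=='side' else c['image'][140:250,310:420,::-1]
    f=cv2.resize(f,(240,240),interpolation=cv2.INTER_CUBIC); T.append(np.vstack([cv2.resize(im,(400,int(400*h/w)))[:345],cv2.copyMakeBorder(f,0,0,0,160,0)]))
H=max(t.shape[0] for t in T);cv2.imwrite('pics/b1.png',np.hstack([cv2.copyMakeBorder(t,0,H-t.shape[0],0,0,0) for t in T]))
E
python3 b.py
```

```text
9.9167 [ 33.9  15.2 -23.5   1.4 -23.7 -27.7] [ 0.15573652 -0.43864685 -4.21998839] 0.49550157927496075
t [ 0.0067 -0.0021  0.0262] a [-0.0031 -0.0033 -0.0004] rows 0.5 -> [0.6   0.227 0.191]
--
```

View pics/b1.png

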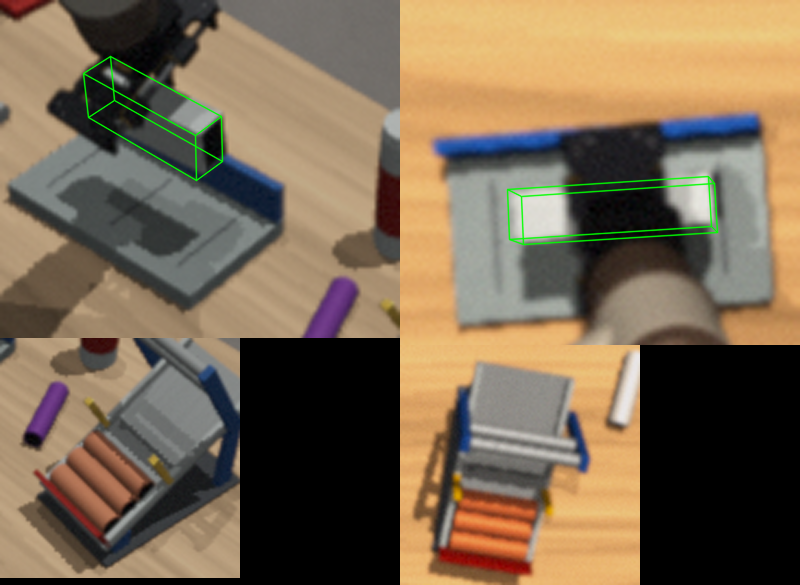

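All three tubes now rest against the red stop (both lower insets). The grip is down to 43 mm, so the bar is coming into line with the pads. I'll turn the tool upright and let the bar settle.

```bash
cat >> h.py <<'E'
def bt(x,y,z,deg=0,roll=13):
    p=np.load('p.npy')[4:];R=cv2.Rodrigues(np.array([0,0,p[2]]))[0];pc=np.load('p.npy')
    T=R@(Rch(pc[2]).T@chtr(0,0,0,deg,roll)[0]);return T,np.r_[p[:2],0]+R@(np.array([x,y,z])/1e3)
def bst():
    s=r.sense();p=np.load('p.npy')[4:];R=cv2.Rodrigues(np.array([0,0,p[2]]))[0]
    print('t',s['time_s'],'F',np.round(s['wrist_force'],1),'w',round(s['gripper_width'],3),'bed',(R.T@(np.array(s['tcp_pos'])-np.r_[p[:2],0])*1e3).round(1),'x',(R.T@np.array(s['ee_rot'])[:,0]).round(3),'y',(R.T@np.array(s['ee_rot'])[:,1]).round(3))
E
python3 - <<'E'
from h import *
bst();plan([bt(0,0,190)])
E
```

```text
t 10.0167 F [-1.1 -0.2 -3.9] w 0.494 bed [ -9.5 -23.2 191.4] x [ 0.411  0.213 -0.886] y [-0.908  0.01  -0.419]
t [ 0.0135 -0.0104  0.0288] a [ 0.0269 -0.003   0.1348] rows 3.5 -> [0.605 0.228 0.19 ]
--
```

>>> play_rows(commands=[{"fingers":1,"tx":0.004,"ty":-0.003,"tz":0.007,"ax":0.007,"ay":-0.001,"az":0.034},{"fingers":1,"tx":0.007,"ty":-0.005,"tz":0.014,"ax":0.014,"ay":-0.002,"az":0.068},{"fingers":1,"tx":0.01,"ty":-0.008,"tz":0.021,"ax":0.021,"ay":-0.003,"az":0.102},{"fingers":1,"tx":0.0135,"ty":-0.0105,"tz":0.029,"ax":0.027,"ay":-0.003,"az":0.135},{"fingers":1,"tx":0.0135,"ty":-0.0105,"tz":0.029,"ax":0.027,"ay":-0.003,"az":0.135}])

```text
time_s: 10.43
tcp_pos: [0.6091, 0.2283, 0.1927]
ee_rot: [[-0.016, -0.996, -0.086], [0.228, -0.087, 0.97], [-0.974, -0.004, 0.229]]
wrist_force: [2.3, 0.0, -3.7]
gripper_width: 0.491
```

>>> play_rows(commands=[{"fingers":1,"tx":0,"ty":0,"tz":0,"ax":0,"ay":0,"az":0},{"fingers":1,"tx":0,"ty":0,"tz":0,"ax":0,"ay":0,"az":0},{"fingers":1,"tx":0,"ty":0,"tz":0,"ax":0,"ay":0,"az":0},{"fingers":1,"tx":0,"ty":0,"tz":0,"ax":0,"ay":0,"az":0},{"fingers":1,"tx":0,"ty":0,"tz":0,"ax":0,"ay":0,"az":0}])

```text
time_s: 10.85
tcp_pos: [0.6048, 0.2277, 0.1939]
ee_rot: [[-0.015, -0.996, -0.088], [0.226, -0.089, 0.97], [-0.974, -0.006, 0.227]]
wrist_force: [0.5, -0.5, -2.9]
gripper_width: 0.491
```

Run:
```python
from h import *
bst();plan([bt(0,0,190),bt(0,0,110)])
for n in('side','top'):
    c=viewer.capture(n);cv2.imwrite(f'pics/d_{n}.png',c['image'][:,:,::-1])
    for d in spotter.silhouettes('bar_center',c):
        m=d['region'].astype(np.uint8);print(n,d['score'],d['uv'],m.sum(),cv2.minAreaRect(cv2.findNonZero(m)))
        np.save(f'pics/m_{n}_{int(d["uv"][0])}.npy',d['region'])
```

```text
t 10.85 F [ 0.5 -0.5 -2.9] w 0.491 bed [-3.000e-01  1.000e-01  1.939e+02] x [ 0.005  0.227 -0.974] y [-1.    -0.001 -0.006]
t [ 0.005  -0.0004 -0.0013] a [0.0006 0.0006 0.0017] rows 0.1 -> [0.605 0.228 0.19 ]
--
t [ 0.1039  0.     -0.024 ] a [ 0. -0.  0.] rows 1.9 -> [0.605 0.228 0.11 ]
--
side 0.8 [245.0, 169.3] 784 ((239.86468505859375, 165.46559143066406), (48.29045486450195, 22.621334075927734), 28.300756454467773)
side 0.8 [246.0, 278.0] 1353 ((241.5863037109375, 275.7942199707031), (57.979251861572266, 25.226478576660156), 22.750974655151367)
top 0.71 [293.4, 280.9] 1035 ((294.1312255859375, 276.7931823730469), (20.34903335571289, 52.28054428100586), 73.0091781616211)
top 0.59 [227.8, 203.2] 113 ((228.6699981689453, 199.6899871826172), (12.0208158493042, 12.727922439575195), 81.8698959350586)
```

```bash
cat > fb.py <<'E'
from h import *
import glob
from scipy.optimize import differential_evolution as DE
c=viewer.capture('side');ds=[d for d in spotter.silhouettes('bar_center',c) if d['uv'][1]<230]
m=ds[0]['region'].astype(np.uint8);hm=np.zeros_like(m);cv2.fillConvexPoly(hm,cv2.convexHull(cv2.findNonZero(m)),1)
s=r.sense();p=np.load('p.npy')[4:];Rb=cv2.Rodrigues(np.array([0,0,p[2]]))[0];o=np.array(s['tcp_pos'])
V=np.array([[x,y,z] for x in(-20,20) for y in(-80,80) for z in(-30,30)])/1e3
def hull(q):
    # bar top-middle hangs at tool axis; q: depth of centre below tcp, y off, tilt about y, roll about x
    R=Rb@Ro.from_euler('yx',[q[2],q[3]],degrees=True).as_matrix()
    C=o+R@np.array([q[4],q[1],-q[0]])/1e3
    u=proj(c,C+V@R.T);h=np.zeros_like(m);cv2.fillConvexPoly(h,np.round(cv2.convexHull(u.astype(np.float32))*16).astype(np.int32),1,shift=4);return h
def cost(q):
    h=hull(q);return (h!=hm).sum()+2*((m==1)&(h==0)).sum()+.05*q[4]**2+.1*q[3]**2
for tl in(None,0,6,-6,12,-12):
    b=[(15,45),(-15,15),(-25,25) if tl is None else (tl-.1,tl+.1),(-8,8),(-5,5)]
    f=DE(cost,b,seed=1,maxiter=40,popsize=10);print(tl,f.x.round(1),round(f.fun,1),hm.sum(),m.sum())
E
python3 fb.py
```

```text
None [41.2  5.4 -3.8 -5.9 -2.1] 220.7 833 703
0 [42.9 10.3 -0.1 -7.3  2. ] 229.5 833 703
6 [41.2  6.7  5.9 -4.3  5. ] 224.1 833 703
-6 [42.7  7.5 -6.  -4.8 -1.5] 219.4 833 703
12 [36.5  3.5 12.  -6.7  3.3] 229.1 833 703
-12 [ 44.8  10.7 -11.9  -7.4  -4.7] 216.6 833 703
```

Run:
```python
from h import *
c=viewer.capture('side');g=cv2.cvtColor(c['image'],cv2.COLOR_RGB2GRAY)[140:215,210:290]
G=cv2.resize(g,None,fx=4,fy=4,interpolation=cv2.INTER_CUBIC)
l=cv2.createLineSegmentDetector(0).detect(G)[0][:,0]/4+[210,140,210,140]
for a in sorted(l.tolist()):
    d=np.hypot(a[2]-a[0],a[3]-a[1])
    if d>8: print(np.round(a,1),round(d,1),'ang',round(np.degrees(np.arctan2(a[3]-a[1],a[2]-a[0]))%180,1))
s=r.sense();p=np.load('p.npy')[4:];Rb=cv2.Rodrigues(np.array([0,0,p[2]]))[0];o=np.array(s['tcp_pos'])
for t in(-12,-6,0,6,12):
    R=Rb@Ro.from_euler('y',t,degrees=True).as_matrix();C=o+R@np.array([0,5,-38])/1e3
    e=lambda a,b:(lambda u:(u.round(1).ravel().tolist(),round(np.degrees(np.arctan2(*(u[1]-u[0])[::-1]))%180,1)))(proj(c,[C+R@np.array(a)/1e3,C+R@np.array(b)/1e3]))
    print(t,'near-right vert',e((-20,-80,30),(-20,-80,-30)),'far-right vert',e((20,-80,30),(20,-80,-30)),'end top',e((-20,-80,30),(20,-80,30)),'long bottom',e((-20,80,-30),(-20,-80,-30)))
```

```text
[210.  190.  217.8 184.4] 9.6 ang 143.8
[216.5 165.2 217.9 155.2] 10.1 ang 98.0
[224.7 169.8 216.8 166. ] 8.8 ang 25.6
[224.9 191.  233.7 185.8] 10.2 ang 149.4
[230.7 164.5 214.  151.3] 21.3 ang 38.4
[235.3 183.3 247.5 189.9] 13.9 ang 28.3
[242.9 199.7 250.1 203.3] 8.1 ang 26.4
[250.1 147.3 247.3 157.9] 11.1 ang 104.9
[251.6 186.8 228.8 174. ] 26.1 ang 29.4
[254.3 182.5 256.7 169.7] 13.0 ang 100.8
[255.5 169.3 262.9 165.6] 8.2 ang 153.4
[261.  176.2 286.8 191. ] 29.7 ang 29.7
[263.4 165.3 260.  179.3] 14.4 ang 103.8
[267.1 205.5 260.1 211.1] 8.9 ang 141.5
[270.8 214.4 284.2 203.8] 17.0 ang 141.7
[284.3 203.2 267.6 196.6] 17.9 ang 21.6
[286.8 206.1 276.2 214.7] 13.7 ang 140.9
[287.1 190.1 286.9 206.4] 16.3 ang 90.7
[289.5 146.9 278.1 140.3] 13.2 ang 30.1
-12 near-right vert ([253.1, 171.5, 256.3, 183.8], np.float64(75.5)) far-right vert ([261.2, 163.6, 264.1, 175.9], np.float64(76.8)) end top ([253.1, 171.5, 261.2, 163.6], np.float64(135.7)) long bottom ([221.2, 164.1, 256.3, 183.8], np.float64(29.3))
-6 near-right vert ([252.8, 171.2, 254.7, 184.7], np.float64(81.9)) far-right vert (
[... 217 characters left out ...]
p.float64(87.6)) far-right vert ([261.0, 164.8, 261.4, 179.3], np.float64(88.4)) end top ([252.6, 170.9, 261.0, 164.8], np.float64(144.4)) long bottom ([218.1, 165.5, 253.2, 185.4], np.float64(29.5))
6 near-right vert ([252.4, 170.5, 251.7, 185.9], np.float64(92.6)) far-right vert ([260.8, 165.5, 260.0, 180.8], np.float64(93.3)) end top ([252.4, 170.5, 260.8, 165.5], np.float64(149.4)) long bottom ([216.5, 165.9, 251.7, 185.9], np.float64(29.6))
12 near-right vert ([252.3, 170.0, 250.3, 186.2], np.float64(97.1)) far-right vert ([260.6, 166.1, 258.5, 182.1], np.float64(97.6)) end top ([252.3, 170.0, 260.6, 166.1], np.float64(155.2)) long bottom ([215.0, 166.1, 250.3, 186.2], np.float64(29.7))
```

Run:
```python
from h import *
c=viewer.capture('side');s=r.sense();p=np.load('p.npy')[4:];Rb=cv2.Rodrigues(np.array([0,0,p[2]]))[0];o=np.array(s['tcp_pos'])
E=[((-20,-80,30),(-20,-80,-30),(256.7,169.7,254.3,182.5)),((20,-80,30),(20,-80,-30),(263.4,165.3,260,179.3)),((-20,-80,30),(20,-80,30),(255.5,169.3,262.9,165.6))]
def mk(E):
  def f(q):
    R=Rb@Ro.from_euler('yx',q[:2],degrees=True).as_matrix();C=o+R@np.array([q[2],q[3],-q[4]])/1e3;out=[]
    for a,b,l in E:
        u=proj(c,[C+R@np.array(a)/1e3,C+R@np.array(b)/1e3]);d=(u[1]-u[0])/np.linalg.norm(u[1]-u[0]);n=np.array([-d[1],d[0]])
        out+=[n@(np.array(l[:2])-u[0]),n@(np.array(l[2:])-u[0])]
    return np.array(out+[q[1]/8,q[2]/4,q[3]/8,(q[4]-35)/10])
  return f
B=((-20,80,-30),(-20,-80,-30),(251.6,186.8,228.8,174.))
for EE in(E,E+[B]):
    r_=least_squares(mk(EE),[8,0,0,5,38]);print(r_.x.round(1),r_.fun.round(1))
```

```text
[12.9  2.8  2.  -5.4 27.6] [-1.1 -1.1  0.5  1.1 -0.  -0.3  0.3  0.5 -0.7 -0.7]
[16.7 -1.3  1.1 -6.  34.7] [-1.5 -1.2  0.3  1.2 -0.1 -1.1  0.7  0.4 -0.2  0.3 -0.7 -0. ]
```

From the image edges, the bar's top leans about 14° toward the fence relative to the tool. I'll lean the tool 14° back so the bar stands upright, then lower it.

Run:
```python
from h import *
bst();plan([bt(-6,5,150,14),bt(-6,5,100,14),bt(-6,5,95,14)])
```

```text
t 11.25 F [ 0.9 -0.1 -3.4] w 0.492 bed [  0.4   0.4 193.4] x [ 0.005  0.226 -0.974] y [-1.    -0.001 -0.005]
t [ 0.0577  0.0088 -0.0071] a [-0.017   0.0005 -0.0742] rows 1.9 -> [0.599 0.232 0.15 ]
--
t [ 0.063   0.0161 -0.0145] a [ 0.  0. -0.] rows 1.2 -> [0.599 0.232 0.1  ]
--
t [ 0.0063  0.0016 -0.0015] a [ 0.  0. -0.] rows 0.1 -> [0.599 0.232 0.095]
--
```

>>> play_rows(commands=[{"fingers":1,"tx":0.02,"ty":0.003,"tz":-0.0025,"ax":-0.006,"ay":0,"az":-0.025},{"fingers":1,"tx":0.04,"ty":0.006,"tz":-0.005,"ax":-0.012,"ay":0,"az":-0.05},{"fingers":1,"tx":0.058,"ty":0.009,"tz":-0.007,"ax":-0.017,"ay":0,"az":-0.074},{"fingers":1,"tx":0.058,"ty":0.009,"tz":-0.007,"ax":-0.017,"ay":0,"az":-0.074}])

```text
time_s: 11.58
tcp_pos: [0.5911, 0.2294, 0.1437]
ee_rot: [[0.201, -0.97, -0.138], [0.241, -0.088, 0.967], [-0.949, -0.228, 0.216]]
wrist_force: [-2.8, -1.5, -5.6]
gripper_width: 0.485
```

>>> play_rows(commands=[{"fingers":1,"tx":0.016,"ty":0.004,"tz":-0.0036,"ax":0,"ay":0,"az":0},{"fingers":1,"tx":0.032,"ty":0.008,"tz":-0.0073,"ax":0,"ay":0,"az":0},{"fingers":1,"tx":0.048,"ty":0.012,"tz":-0.011,"ax":0,"ay":0,"az":0},{"fingers":1,"tx":0.063,"ty":0.016,"tz":-0.0145,"ax":0,"ay":0,"az":0},{"fingers":1,"tx":0.063,"ty":0.016,"tz":-0.0145,"ax":0,"ay":0,"az":0}])

```text
time_s: 12.0
tcp_pos: [0.5976, 0.2317, 0.0973]
ee_rot: [[0.209, -0.968, -0.139], [0.244, -0.086, 0.966], [-0.947, -0.235, 0.219]]
wrist_force: [-0.8, -0.6, -4.3]
gripper_width: 0.487
```

Run:
```python
from h import *
bst();plan([bt(-6,5,97,14)])
c=viewer.capture('side');g=cv2.cvtColor(c['image'],cv2.COLOR_RGB2GRAY)[140:230,200:290]
G=cv2.resize(g,None,fx=4,fy=4,interpolation=cv2.INTER_CUBIC)
l=cv2.createLineSegmentDetector(0).detect(G)[0][:,0]/4+[200,140,200,140]
for a in sorted(l.tolist()):
    d=np.hypot(a[2]-a[0],a[3]-a[1])
    if d>7: print(np.round(a,1),round(d,1),'ang',round(np.degrees(np.arctan2(a[3]-a[1],a[2]-a[0]))%180,1))
s=r.sense();p=np.load('p.npy')[4:];Rb=cv2.Rodrigues(np.array([0,0,p[2]]))[0];o=np.array(s['tcp_pos'])
for t in(-6,0,6):
    R=Rb@Ro.from_euler('y',t,degrees=True).as_matrix();C=o+R@np.array([6,-5,-34])/1e3
    u=lambda a,b:proj(c,[C+R@np.array(a)/1e3,C+R@np.array(b)/1e3]).round(1).ravel().tolist()
    print(t,u((-20,-80,30),(-20,-80,-30)),u((20,-80,30),(20,-80,-30)),u((-20,80,-30),(-20,-80,-30)))
```

```text
t 12.0 F [-0.8 -0.6 -4.3] w 0.487 bed [-7.   4.7 97.3] x [ 0.23   0.225 -0.947] y [-0.972  0.    -0.235]
t [ 0.0007 -0.0013  0.0002] a [-0.0006 -0.     -0.002 ] rows 0.1 -> [0.599 0.232 0.097]
--
[199.8 191.4 217.8 202.6] 21.2 ang 31.7
[215.1 206.5 199.9 197. ] 17.9 ang 31.9
[216.4 186.4 208.9 179.2] 10.4 ang 43.3
[216.9 173.6 225.9 166. ] 11.8 ang 139.8
[223.9 195.1 216.9 190.9] 8.1 ang 31.0
[225.7 145.7 238.3 147.6] 12.7 ang 8.4
[226.5 165.8 221.1 139.8] 26.6 ang 78.4
[228.2 195.1 216.3 186.1] 15.0 ang 37.2
[232.9 211.7 256.4 226.2] 27.7 ang 31.7
[236.2 173.1 229.8 169.9] 7.1 ang 25.8
[238.6 221.8 231.1 217. ] 8.9 ang 32.5
[241.2 182.  235.5 189.2] 9.2 ang 128.3
[244.1 187.6 254.3 192.8] 11.5 ang 27.1
[247.8 170.  287.  190.7] 44.4 ang 27.8
[248.8 140.7 264.7 151.6] 19.3 ang 34.7
[251.3 181.4 243.4 177.5] 8.8 ang 26.4
[254.2 193.5 261.6 187.8] 9.4 ang 142.3
[255.1 204.8 255.1 193.6] 11.3 ang 90.2
[256.8 225.9 284.1 203.7] 35.1 ang 140.8
[257.6 166.  251.7 171.3] 8.0 ang 137.7
[261.2 190.5 261.4 200.2] 9.7 ang 88.7
[261.6 186.4 252.1 181.7] 10.6 ang 26.1
[261.6 199.5 257.2 206.3] 8.1 ang 123.0
[264.8 207.3 257.  213.5] 10.0 ang 141.5
[264.8 205.5 270.9 200.6] 7.8 ang 141.1
[279.5 200.  270.5 194.8] 10.3 ang 30.0
[284.5 202.8 274.7 200.5] 10.1 ang 12.9
[286.8 206.1 258.1 229.8] 37.2 ang 140.6
[287.1 190.1 286.9 206.7] 16.6 ang 90.7
[289.7 147.1 278.1 140.3] 13.5 ang 30.4
-6 [254.8, 193.6, 256.5, 206.0] [262.8, 186.6, 264.3, 199.0] [222.5, 185.9, 256.5, 206.0]
0 [254.6, 193.4, 255.2, 206.8] [262.7, 187.2, 263.1, 200.6] [221.2, 186.6, 255.2, 206.8]
6 [254.6, 193.1, 253.8, 207.4] [262.6, 187.9, 261.8, 202.2] [219.8, 187.2, 253.8, 207.4]
```

The bar's vertical edges are now within 1–3° of upright. I'll lower it in small steps to contact.

>>> play_rows(commands=[{"fingers":1,"tx":0.003,"ty":0.0008,"tz":-0.0007,"ax":0,"ay":0,"az":0},{"fingers":1,"tx":0.005,"ty":0.0013,"tz":-0.0012,"ax":0,"ay":0,"az":0},{"fingers":1,"tx":0.005,"ty":0.0013,"tz":-0.0012,"ax":0,"ay":0,"az":0}])

```text
time_s: 12.3
tcp_pos: [0.5988, 0.2324, 0.0963]
ee_rot: [[0.214, -0.967, -0.141], [0.247, -0.086, 0.965], [-0.945, -0.242, 0.22]]
wrist_force: [-0.1, -0.1, -3.8]
gripper_width: 0.485
```

>>> play_rows(commands=[{"fingers":1,"tx":0.002,"ty":0.0005,"tz":-0.0005,"ax":0,"ay":0,"az":0},{"fingers":1,"tx":0.003,"ty":0.0008,"tz":-0.0007,"ax":0,"ay":0,"az":0},{"fingers":1,"tx":0.003,"ty":0.0008,"tz":-0.0007,"ax":0,"ay":0,"az":0}])

```text
time_s: 12.55
tcp_pos: [0.5984, 0.2322, 0.0935]
ee_rot: [[0.214, -0.967, -0.141], [0.247, -0.086, 0.965], [-0.945, -0.241, 0.22]]
wrist_force: [0.0, -0.1, -4.1]
gripper_width: 0.488
```

```bash
python3 -c "
from h import *
bst()"
```

```text
t 12.55 F [ 0.  -0.1 -4.1] w 0.488 bed [-6.2  5.1 93.5] x [ 0.235  0.227 -0.945] y [-0.97   0.    -0.241]
```

>>> play_rows(commands=[{"fingers":1,"tx":0.0015,"ty":0.0004,"tz":-0.0003,"ax":0,"ay":0,"az":0},{"fingers":1,"tx":0.0025,"ty":0.0006,"tz":-0.0006,"ax":0,"ay":0,"az":0},{"fingers":1,"tx":0.0025,"ty":0.0006,"tz":-0.0006,"ax":0,"ay":0,"az":0}])

```text
time_s: 12.8
tcp_pos: [0.5984, 0.2321, 0.0913]
ee_rot: [[0.214, -0.967, -0.141], [0.246, -0.086, 0.965], [-0.945, -0.241, 0.22]]
wrist_force: [0.1, 0.6, -4.5]
gripper_width: 0.486
```

>>> play_rows(commands=[{"fingers":1,"tx":0.0015,"ty":0.0004,"tz":-0.0003,"ax":0,"ay":0,"az":0},{"fingers":1,"tx":0.0025,"ty":0.0006,"tz":-0.0006,"ax":0,"ay":0,"az":0},{"fingers":1,"tx":0.0025,"ty":0.0006,"tz":-0.0006,"ax":0,"ay":0,"az":0}])

```text
time_s: 13.05
tcp_pos: [0.599, 0.2324, 0.09]
ee_rot: [[0.215, -0.966, -0.141], [0.247, -0.086, 0.965], [-0.945, -0.242, 0.22]]
wrist_force: [-1.7, -0.8, -1.4]
gripper_width: 0.483
```

```bash
python3 -c "
from h import *
bst()"
```

```text
t 13.05 F [-1.7 -0.8 -1.4] w 0.483 bed [-5.7  5.3 90. ] x [ 0.236  0.227 -0.945] y [-0.97   0.    -0.242]
```

>>> play_rows(commands=[{"fingers":1,"tx":0.001,"ty":0.0003,"tz":-0.0002,"ax":0,"ay":0,"az":0},{"fingers":1,"tx":0.0013,"ty":0.0003,"tz":-0.0003,"ax":0,"ay":0,"az":0},{"fingers":1,"tx":0.0013,"ty":0.0003,"tz":-0.0003,"ax":0,"ay":0,"az":0}])

```text
time_s: 13.3
tcp_pos: [0.5993, 0.2325, 0.0899]
ee_rot: [[0.216, -0.966, -0.142], [0.248, -0.086, 0.965], [-0.944, -0.244, 0.221]]
wrist_force: [-2.7, -0.9, 5.8]
gripper_width: 0.486
```

>>> play_rows(commands=[{"fingers":1,"tx":0.001,"ty":0.0003,"tz":-0.0002,"ax":0,"ay":0,"az":0},{"fingers":1,"tx":0.0013,"ty":0.0003,"tz":-0.0003,"ax":0,"ay":0,"az":0},{"fingers":1,"tx":0.0013,"ty":0.0003,"tz":-0.0003,"ax":0,"ay":0,"az":0}])

```text
time_s: 13.55
tcp_pos: [0.5998, 0.2328, 0.0898]
ee_rot: [[0.217, -0.966, -0.142], [0.248, -0.086, 0.965], [-0.944, -0.245, 0.221]]
wrist_force: [-3.8, -2.5, 8.4]
gripper_width: 0.486
```

```bash
python3 -c "
from h import *
bst()"
```

```text
t 13.55 F [-3.8 -2.5  8.4] w 0.486 bed [-4.8  5.5 89.8] x [ 0.239  0.228 -0.944] y [-0.97  -0.    -0.245]
```

Firm contact with the bed. I'll release slowly.

>>> play_rows(commands=[{"fingers":-0.02,"tx":0,"ty":0,"tz":0,"ax":0,"ay":0,"az":0},{"fingers":-0.06,"tx":0,"ty":0,"tz":0,"ax":0,"ay":0,"az":0},{"fingers":-0.1,"tx":0,"ty":0,"tz":0,"ax":0,"ay":0,"az":0},{"fingers":-0.2,"tx":0,"ty":0,"tz":0,"ax":0,"ay":0,"az":0},{"fingers":-0.3,"tx":0,"ty":0,"tz":0,"ax":0,"ay":0,"az":0}])

```text
time_s: 13.97
tcp_pos: [0.5988, 0.2322, 0.0872]
ee_rot: [[0.214, -0.967, -0.141], [0.246, -0.086, 0.965], [-0.945, -0.241, 0.22]]
wrist_force: [-0.8, -0.6, 0.1]
gripper_width: 0.603
```

>>> play_rows(commands=[{"fingers":-0.4,"tx":0,"ty":0,"tz":0,"ax":0,"ay":0,"az":0},{"fingers":-0.5,"tx":0,"ty":0,"tz":0,"ax":0,"ay":0,"az":0},{"fingers":-0.5,"tx":0,"ty":0,"tz":0,"ax":0,"ay":0,"az":0}])

```text
time_s: 14.22
tcp_pos: [0.5986, 0.2322, 0.0873]
ee_rot: [[0.214, -0.967, -0.141], [0.246, -0.086, 0.965], [-0.945, -0.241, 0.22]]
wrist_force: [-0.6, -0.1, 1.4]
gripper_width: 0.726
```

```bash
python3 -c "
from h import *
bst()
s=r.sense();R=np.array(s['ee_rot']);o=np.array(s['tcp_pos'])
plan([(R,o-R[:,0]*.08)])"
```

```text
t 14.2167 F [-0.6 -0.1  1.4] w 0.726 bed [-6.   5.1 87.3] x [ 0.235  0.226 -0.945] y [-0.971  0.    -0.241]
t [-0.1067 -0.     -0.    ] a [ 0. -0. -0.] rows 1.9 -> [0.582 0.212 0.163]
--
```

>>> play_rows(commands=[{"fingers":-0.5,"tx":-0.02,"ty":0,"tz":0,"ax":0,"ay":0,"az":0},{"fingers":-0.5,"tx":-0.06,"ty":0,"tz":0,"ax":0,"ay":0,"az":0},{"fingers":-0.5,"tx":-0.107,"ty":0,"tz":0,"ax":0,"ay":0,"az":0},{"fingers":1,"tx":-0.16,"ty":0,"tz":0,"ax":0,"ay":0,"az":0},{"fingers":1,"tx":-0.16,"ty":0,"tz":0,"ax":0,"ay":0,"az":0}])

```text
time_s: 14.63
tcp_pos: [0.5757, 0.2027, 0.2112]
ee_rot: [[0.228, -0.963, -0.145], [0.252, -0.086, 0.964], [-0.94, -0.256, 0.223]]
wrist_force: [1.3, 0.3, 1.1]
gripper_width: 0.669
```

```bash
cat > pb.py <<'E'
from h import *
def seg(n,x,y,w,h,L=8):
    c=viewer.capture(n);g=cv2.cvtColor(c['image'],cv2.COLOR_RGB2GRAY)[y:y+h,x:x+w]
    G=cv2.resize(g,None,fx=4,fy=4,interpolation=cv2.INTER_CUBIC)
    l=cv2.createLineSegmentDetector(0).detect(G)[0][:,0]/4+[x,y,x,y]-.4
    return c,[a for a in sorted(l.tolist()) if np.hypot(a[2]-a[0],a[3]-a[1])>L]
V=np.array([[x,y,z] for x in(-20,20) for y in(-80,80) for z in(-30,30)])/1e3
def barfit():
    # silhouette fit in both cameras: x,y,yaw of the bar standing on the bed
    from scipy.optimize import differential_evolution as DE
    p=np.load('p.npy')[4:];Rb=cv2.Rodrigues(np.array([0,0,p[2]]))[0];D=[]
    for n in('side','top'):
        c=viewer.capture(n);cv2.imwrite(f'pics/f_{n}.png',c['image'][:,:,::-1])
        e=proj(c,[np.r_[p[:2],.055]])[0]
        ds=[d for d in spotter.silhouettes('bar_center',c) if np.linalg.norm(np.array(d['uv'])-e)<30]
        if ds: D.append((c,ds[0]['region'].astype(np.uint8)));print(n,ds[0]['score'],np.round(ds[0]['uv']),ds[0]['region'].sum())
    def cost(q):
        R=Rb@Ro.from_euler('z',q[2],degrees=True).as_matrix();C=np.r_[p[:2],0]+Rb@np.array([q[0],q[1],55])/1e3;t=0
        for c,m in D:
            h=np.zeros_like(m);cv2.fillConvexPoly(h,np.round(cv2.convexHull(proj(c,C+V@R.T).astype(np.float32))*16).astype(np.int32),1,shift=4);t+=(h!=m).sum()
        return t
    f=DE(cost,[(-40,60),(-60,60),(-25,25)],seed=1,maxiter=40,popsize=12);print('bar bed x,y,yaw',f.x.round(1),f.fun)
if __name__=='__main__':
    barfit();bst();plan([bt(-65,0,180,0,0),bt(-65,0,100,0,0),bt(-65,0,55,0,0)])
E
python3 pb.py
```

```text
side 0.77 [240. 189.] 880
top 0.79 [194. 200.] 301
bar bed x,y,yaw [1.2 6.3 2.4] 613.0
t 14.8333 F [-0.1  0.7 -0. ] w 0.504 bed [-34.9 -22.3 200.9] x [ 0.234  0.227 -0.945] y [-0.971  0.001 -0.241]
t [0.0236 0.0457 0.0251] a [0.0087 0.0724 0.077 ] rows 2.7 -> [0.54  0.222 0.18 ]
--
t [ 0.1067  0.     -0.    ] a [-0.  0.  0.] rows 1.9 -> [0.54  0.222 0.1  ]
--
t [ 0.06    0.     -0.0001] a [-0.  0.  0.] rows 1.1 -> [0.54  0.222 0.055]
--
```

>>> play_rows(commands=[{"fingers":1,"tx":0.008,"ty":0.015,"tz":0.008,"ax":0.003,"ay":0.024,"az":0.026},{"fingers":1,"tx":0.016,"ty":0.03,"tz":0.016,"ax":0.006,"ay":0.048,"az":0.052},{"fingers":1,"tx":0.0236,"ty":0.0457,"tz":0.026,"ax":0.0087,"ay":0.0724,"az":0.077},{"fingers":1,"tx":0.0236,"ty":0.0457,"tz":0.026,"ax":0.0087,"ay":0.0724,"az":0.077},{"fingers":1,"tx":0.0236,"ty":0.0457,"tz":0.026,"ax":0.0087,"ay":0.0724,"az":0.077}])

```text
time_s: 15.25
tcp_pos: [0.5403, 0.2237, 0.1775]
ee_rot: [[-0.003, -0.996, -0.091], [-0.002, -0.091, 0.996], [-1.0, 0.003, -0.002]]
wrist_force: [0.4, -1.1, 0.6]
gripper_width: 0.12
```

>>> play_rows(commands=[{"fingers":1,"tx":0.03,"ty":0,"tz":0,"ax":0,"ay":0,"az":0},{"fingers":1,"tx":0.07,"ty":0,"tz":0,"ax":0,"ay":0,"az":0},{"fingers":1,"tx":0.107,"ty":0,"tz":0,"ax":0,"ay":0,"az":0},{"fingers":1,"tx":0.107,"ty":0,"tz":0,"ax":0,"ay":0,"az":0}])

```text
time_s: 15.58
tcp_pos: [0.5371, 0.2198, 0.0941]
ee_rot: [[-0.01, -0.996, -0.087], [-0.006, -0.087, 0.996], [-1.0, 0.01, -0.005]]
wrist_force: [-0.4, 0.1, -0.5]
gripper_width: 0.006
```

```bash
sed -i 's/plan(\[bt(-65,0,180,0,0).*/plan([bt(-65,2,54,0,0),bt(-35,2,54,0,0)])/' pb.py; python3 pb.py
```

```text
side 0.94 [248. 194.] 590
top 0.67 [225. 198.] 279
bar bed x,y,yaw [ 2.9 -5.9 -3.9] 920.0
t 15.7833 F [ 0.3 -0.3  0.3] w 0.011 bed [-63.1   1.1 101.8] x [ 0.004  0.001 -1.   ] y [-1.    -0.    -0.004]
t [0.0637 0.0028 0.0012] a [0.0001 0.0004 0.0012] rows 1.1 -> [0.54  0.224 0.054]
--
t [-0.   -0.04 -0.  ] a [0. 0. 0.] rows 0.7 -> [0.57  0.227 0.054]
--
```

>>> play_rows(commands=[{"fingers":1,"tx":0.03,"ty":0.003,"tz":0,"ax":0,"ay":0,"az":0.001},{"fingers":1,"tx":0.063,"ty":0.003,"tz":0,"ax":0,"ay":0,"az":0.001},{"fingers":1,"tx":0.063,"ty":0.003,"tz":0,"ax":0,"ay":0,"az":0.001},{"fingers":1,"tx":0.063,"ty":-0.01,"tz":0,"ax":0,"ay":0,"az":0.001},{"fingers":1,"tx":0.063,"ty":-0.02,"tz":0,"ax":0,"ay":0,"az":0.001}])

```text
time_s: 16.2
tcp_pos: [0.5582, 0.2252, 0.0552]
ee_rot: [[0.002, -0.996, -0.09], [0.002, -0.09, 0.996], [-1.0, -0.002, 0.001]]
wrist_force: [1.2, 0.1, 0.8]
gripper_width: 0.007
```

>>> play_rows(commands=[{"fingers":1,"tx":0,"ty":-0.005,"tz":0,"ax":0,"ay":0,"az":0},{"fingers":1,"tx":0,"ty":-0.01,"tz":0,"ax":0,"ay":0,"az":0},{"fingers":1,"tx":0,"ty":-0.015,"tz":0,"ax":0,"ay":0,"az":0},{"fingers":1,"tx":0,"ty":-0.02,"tz":0,"ax":0,"ay":0,"az":0},{"fingers":1,"tx":0,"ty":-0.025,"tz":0,"ax":0,"ay":0,"az":0}])

```text
time_s: 16.62
tcp_pos: [0.5747, 0.2258, 0.0531]
ee_rot: [[-0.003, -0.996, -0.089], [-0.0, -0.089, 0.996], [-1.0, 0.003, -0.0]]
wrist_force: [-1.7, -0.8, 2.3]
gripper_width: 0.004
```

```bash
python3 -c "
from h import *
bst();plan([bt(10,0,54,0,0)])"
```

```text
t 16.6167 F [-1.7 -0.8  2.3] w 0.004 bed [-30.5   0.8  53.1] x [-0.003 -0.    -1.   ] y [-1.    -0.     0.003]
t [-0.0013 -0.0539 -0.0011] a [ 0.0001 -0.     -0.0009] rows 1.0 -> [0.615 0.229 0.054]
--
```

>>> play_rows(commands=[{"fingers":1,"tx":-0.001,"ty":-0.005,"tz":-0.001,"ax":0,"ay":0,"az":0},{"fingers":1,"tx":-0.001,"ty":-0.01,"tz":-0.001,"ax":0,"ay":0,"az":0},{"fingers":1,"tx":-0.001,"ty":-0.015,"tz":-0.001,"ax":0,"ay":0,"az":0},{"fingers":1,"tx":-0.001,"ty":-0.02,"tz":-0.001,"ax":0,"ay":0,"az":0},{"fingers":1,"tx":-0.001,"ty":-0.025,"tz":-0.001,"ax":0,"ay":0,"az":0}])

```text
time_s: 17.03
tcp_pos: [0.5936, 0.2268, 0.0532]
ee_rot: [[-0.003, -0.996, -0.089], [-0.001, -0.089, 0.996], [-1.0, 0.003, -0.0]]
wrist_force: [-0.9, 0.1, 1.0]
gripper_width: 0.005
```

>>> play_rows(commands=[{"fingers":1,"tx":0,"ty":-0.004,"tz":0,"ax":0,"ay":0,"az":0},{"fingers":1,"tx":0,"ty":-0.008,"tz":0,"ax":0,"ay":0,"az":0},{"fingers":1,"tx":0,"ty":-0.012,"tz":0,"ax":0,"ay":0,"az":0},{"fingers":1,"tx":0,"ty":-0.016,"tz":0,"ax":0,"ay":0,"az":0},{"fingers":1,"tx":0,"ty":-0.016,"tz":0,"ax":0,"ay":0,"az":0}])

```text
time_s: 17.45
tcp_pos: [0.6061, 0.228, 0.0533]
ee_rot: [[-0.001, -0.996, -0.089], [-0.0, -0.089, 0.996], [-1.0, 0.001, 0.0]]
wrist_force: [-0.3, 0.4, 0.7]
gripper_width: 0.005
```

```bash
sed -i 's/plan(\[bt.*/plan([bt(10,0,54,0,0)])/' pb.py; python3 pb.py
```

```text
side 0.56 [261. 190.] 413
top 0.74 [227. 187.] 237
bar bed x,y,yaw [ 50.9 -17.9 -21.8] 1011.0
t 17.65 F [-0.1  0.   0.4] w 0.005 bed [ 0.4  0.2 53.3] x [-0.002  0.    -1.   ] y [-1.    -0.     0.002]
t [-0.0009 -0.0128 -0.0003] a [ 0.0001  0.     -0.0006] rows 0.2 -> [0.615 0.229 0.054]
--
```

>>> play_rows(commands=[{"fingers":1,"tx":0,"ty":-0.003,"tz":0,"ax":0,"ay":0,"az":0},{"fingers":1,"tx":0,"ty":-0.006,"tz":0,"ax":0,"ay":0,"az":0},{"fingers":1,"tx":0,"ty":-0.008,"tz":0,"ax":0,"ay":0,"az":0},{"fingers":1,"tx":0,"ty":-0.008,"tz":0,"ax":0,"ay":0,"az":0}])

```text
time_s: 17.98
tcp_pos: [0.6115, 0.2284, 0.0533]
ee_rot: [[-0.002, -0.996, -0.089], [-0.0, -0.089, 0.996], [-1.0, 0.002, -0.0]]
wrist_force: [-1.6, -0.6, 0.1]
gripper_width: 0.003
```

>>> play_rows(commands=[{"fingers":1,"tx":0,"ty":-0.002,"tz":0,"ax":0,"ay":0,"az":0},{"fingers":1,"tx":0,"ty":-0.004,"tz":0,"ax":0,"ay":0,"az":0},{"fingers":1,"tx":0,"ty":-0.004,"tz":0,"ax":0,"ay":0,"az":0}])

```text
time_s: 18.23
tcp_pos: [0.6145, 0.2288, 0.0533]
ee_rot: [[-0.002, -0.996, -0.089], [-0.0, -0.089, 0.996], [-1.0, 0.002, 0.0]]
wrist_force: [-1.4, 1.3, 1.3]
gripper_width: 0.006
```

>>> play_rows(commands=[{"fingers":1,"tx":0,"ty":-0.002,"tz":0,"ax":0,"ay":0,"az":0},{"fingers":1,"tx":0,"ty":-0.004,"tz":0,"ax":0,"ay":0,"az":0},{"fingers":1,"tx":0,"ty":-0.004,"tz":0,"ax":0,"ay":0,"az":0}])

```text
time_s: 18.48
tcp_pos: [0.6146, 0.2287, 0.0532]
ee_rot: [[-0.008, -0.996, -0.089], [-0.002, -0.089, 0.996], [-1.0, 0.008, -0.001]]
wrist_force: [-9.7, 0.8, 5.3]
gripper_width: 0.005
```

```bash
python3 -c "
from h import *
bst()"
```

```text
t 18.4833 F [-9.7  0.8  5.3] w 0.005 bed [ 9.6  0.1 53.2] x [-0.008 -0.001 -1.   ] y [-1.    -0.     0.008]
```

The bar meets the fence at TCP x 9.6 mm, and 10 was expected. I'll press a little more to square it, then retreat.

>>> play_rows(commands=[{"fingers":1,"tx":0,"ty":-0.0015,"tz":0,"ax":0,"ay":0,"az":0},{"fingers":1,"tx":0,"ty":-0.002,"tz":0,"ax":0,"ay":0,"az":0},{"fingers":1,"tx":0,"ty":-0.002,"tz":0,"ax":0,"ay":0,"az":0},{"fingers":1,"tx":0,"ty":-0.002,"tz":0,"ax":0,"ay":0,"az":0}])

```text
time_s: 18.82
tcp_pos: [0.6146, 0.2286, 0.0532]
ee_rot: [[-0.011, -0.996, -0.089], [-0.003, -0.089, 0.996], [-1.0, 0.011, -0.002]]
wrist_force: [-13.5, 1.0, 8.7]
gripper_width: 0.003
```

>>> play_rows(commands=[{"fingers":1,"tx":0,"ty":0.01,"tz":0,"ax":0,"ay":0,"az":0},{"fingers":1,"tx":0,"ty":0.04,"tz":0,"ax":0,"ay":0,"az":0},{"fingers":1,"tx":0,"ty":0.07,"tz":0,"ax":0,"ay":0,"az":0},{"fingers":1,"tx":0,"ty":0.08,"tz":0,"ax":0,"ay":0,"az":0}])

```text
time_s: 19.15
tcp_pos: [0.5567, 0.2231, 0.0532]
ee_rot: [[-0.004, -0.996, -0.089], [-0.001, -0.089, 0.996], [-1.0, 0.004, -0.0]]
wrist_force: [-0.3, -0.2, -0.3]
gripper_width: 0.004
```

>>> play_rows(commands=[{"fingers":1,"tx":-0.05,"ty":0.02,"tz":0,"ax":0,"ay":0,"az":0},{"fingers":1,"tx":-0.1,"ty":0.05,"tz":0,"ax":0,"ay":0,"az":0},{"fingers":1,"tx":-0.15,"ty":0.09,"tz":0,"ax":0,"ay":0,"az":0},{"fingers":1,"tx":-0.2,"ty":0.13,"tz":0,"ax":0,"ay":0,"az":0},{"fingers":1,"tx":-0.25,"ty":0.16,"tz":0,"ax":0,"ay":0,"az":0}])

```text
time_s: 19.57
tcp_pos: [0.448, 0.2136, 0.2285]
ee_rot: [[-0.002, -0.996, -0.089], [-0.0, -0.089, 0.996], [-1.0, 0.002, 0.0]]
wrist_force: [0.4, 0.5, -0.2]
gripper_width: 0.002
```

Run:
```python
from h import *
bst();s=r.sense();R=np.array(s['ee_rot']);plan([(R,np.array([.33,0.,.32]))])
```

```text
t 19.5667 F [ 0.4  0.5 -0.2] w 0.002 bed [-1.577e+02 -1.000e-01  2.285e+02] x [-0.002  0.    -1.   ] y [-1.    -0.     0.002]
t [-0.0609  0.0911 -0.1348] a [ 0. -0.  0.] rows 3.1 -> [0.389 0.107 0.274]
t [-0.0608  0.0911 -0.1348] a [ 0. -0.  0.] rows 3.1 -> [0.33 0.   0.32]
--
```

>>> play_rows(commands=[{"fingers":1,"tx":-0.08,"ty":0.16,"tz":0.36,"ax":0,"ay":0,"az":0},{"fingers":1,"tx":-0.08,"ty":0.16,"tz":0.36,"ax":0,"ay":0,"az":0},{"fingers":1,"tx":-0.08,"ty":0.16,"tz":0.36,"ax":0,"ay":0,"az":0},{"fingers":1,"tx":-0.08,"ty":0.16,"tz":0.36,"ax":0,"ay":0,"az":0},{"fingers":1,"tx":-0.08,"ty":0.16,"tz":0.36,"ax":0,"ay":0,"az":0}])

```text
time_s: 19.98
tcp_pos: [0.3491, 0.3942, 0.2702]
ee_rot: [[-0.001, -0.996, -0.089], [0.002, -0.089, 0.996], [-1.0, 0.0, 0.002]]
wrist_force: [1.3, 1.4, -0.2]
gripper_width: 0.005
```

>>> play_rows(commands=[{"fingers":1,"tx":0,"ty":0.02,"tz":0.1,"ax":0,"ay":0,"az":0},{"fingers":1,"tx":0,"ty":0.02,"tz":0.1,"ax":0,"ay":0,"az":0},{"fingers":1,"tx":0,"ty":0.02,"tz":0.1,"ax":0,"ay":0,"az":0}])

```text
time_s: 20.23
tcp_pos: [0.327, 0.4716, 0.2685]
ee_rot: [[-0.001, -0.996, -0.094], [0.003, -0.094, 0.996], [-1.0, 0.0, 0.003]]
wrist_force: [0.4, -0.8, 0.0]
gripper_width: 0.005
```

```bash
cat >> pb.py <<'E'
    T=[]
    for n,B in(('side',((195,150,110,80),(275,180,110,110))),('top',((155,160,110,80),(310,140,110,110)))):
        c=viewer.capture(n);a=c['image'][:,:,::-1];T.append(np.vstack([cv2.resize(a[y:y+h,x:x+w],(int(w*s),int(h*s)),interpolation=cv2.INTER_CUBIC) if s>3 else cv2.copyMakeBorder(cv2.resize(a[y:y+h,x:x+w],None,fx=s,fy=s),0,0,0,396-int(w*s),0) for (x,y,w,h),s in zip(B,(3.6,2.7))]))
        print(n,[(k,np.round(d['uv'])) for k in('spray','mug','hammer') for d in spotter.find_in(k,c)[:1]])
    cv2.imwrite('pics/final.png',np.hstack(T))
E
python3 pb.py
```

```text
side 0.91 [251. 182.] 803
top 0.58 [209. 185.] 766
bar bed x,y,yaw [45.9  5.8 -0.8] 208.0
t 20.4333 F [ 0.7 -0.4  0.4] w 0.005 bed [-254.3  261.3  268.8] x [-0.002 -0.    -1.   ] y [-1.     0.     0.002]
t [ 0.0952 -0.1177 -0.1161] a [-0.     -0.     -0.0002] rows 3.4 -> [0.424 0.386 0.197]
t [ 0.0953 -0.1176 -0.1161] a [-0.     -0.     -0.0003] rows 3.4 -> [0.52  0.307 0.126]
t [ 0.0955 -0.1176 -0.1161] a [-0.     -0.0001 -0.0002] rows 3.4 -> [0.615 0.229 0.054]
--
side [('spray', array([327., 191.])), ('mug', array([403., 350.])), ('hammer', array([168., 172.]))]
top [('spray', array([281., 144.])), ('mug', array([444., 242.])), ('hammer', array([132., 229.]))]
```

View pics/final.png

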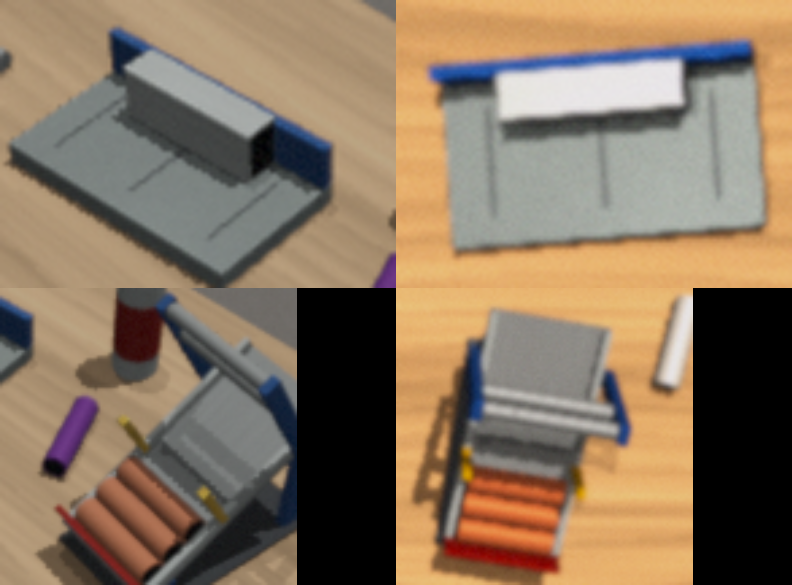

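The bar stands on its narrow side against the fence, with near top edge (502,122)–(686,108) parallel to the fence line in the top view. All three tubes lie at the stop. The spray can, mug and hammer haven't moved. I'm handing it in.

```bash
python3 -c "
from h import *
print(job.finish_job())"
```

```text
the job is handed in; nothing more can be done
None
```

The box section is out of the feeder, and all three tubes rolled down to the red stop. The bar now stands on its narrow side on the saw bed, pushed up against the blue fence. I handed the job in at about 21 s of the 72 s, with the arm clear of everything.

**Grasp:** Coming in exactly along the channel's z would have put the 190 mm gripper body into the rollers. I leaned the tool another 25° downhill and rolled it 13° about the jaw axis to get past them. The bar then turned by about 10° in the jaws, which I measured from the images. I corrected for it, so the bar was nearly upright when set down, with about 12 N of contact.

**Last checks:**
- **Position:** a two-camera fit put the bar at bed x 45.9 mm (45 is flush) and y about 6 mm, so its whole length is on the bed.
- **Squareness:** the same fit gave a yaw of −0.8°, which is within its error. In the last picture the bar looks parallel to the fence.
- **Pushing:** the bar met the fence within 0.5 mm of where I expected, and I pressed it with about 13 N.
- **Other things:** the spray can, hammer and mug show no movement beyond detection noise.

**Checks that disagreed:** the fits made while the gripper blocked the view were inconsistent (for example a yaw of −22°), so I disregarded them. No check on the final state failed.

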